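# Lock the hold-down strap over the flanged hub

### The arm

A 6-joint arm with a two-finger parallel gripper is mounted at the origin on the work surface. World frame = base frame: x ahead of the robot, y to its left, z up, the work surface at z = 0. Lengths are in mm, angles in rad, forces in N, time in s.
With the tool pointing down it reaches from about 275 to 750 mm from the base axis. Payload 10.2 kg.
Tool frame: the origin (TCP) lies on the mounting face of the last link; the fingertips stand 173 mm ahead of it and the grasp point (between the pads) lies 155 mm ahead of it; x points along the fingers, y is the direction in which the jaws open and shut, and the axes are right-handed (so a half turn about x gives the same grasp; the last joint's range is limited). The gripper opens to 85 mm and grips with 20 to 120 N. Pads are 22 mm wide; open, the fingers measure 114 mm over their backs; the gripper's body (76 mm by 85 mm) begins 54 mm behind the grasp point. The pads swing forward as they close: fully open they stand 13 mm farther back than shut.
Start: joints at [1.111, 0.313, 1.498, -0, 1.331, -0.223], TCP at [123.175, 510.353, 404.694] pointing down, gripper open.
Joint ranges: [-2.94, 2.94], [-0.97, 2.17], [0.19, 2.56], [-1.23, 4.37], [0.02, 3.11], [-2.88, 2.88]. Speed limits (rad/s): [2.39, 2.39, 3.01, 3.14, 3.14, 3.14].

### API

Orientations are given as a unit quaternion [x, y, z, w].
In Python, from bench import sensors, vision, arm gives the robot as it stands. The module is installed in compiled form; this text tells all that it offers.
- The arm moves only by the tool move_arm, never from a script. Its argument "rows" is text: rows parted by semicolons, each of 5 numbers parted by spaces: the gripper's target within -1 to 1 (shut at 1, half-way at 0, fully open at -1), then the shift along the tool's x, y, z in cm, then the turn about the tool's x in rad. A call has 1 to 10 rows; each row shifts and turns the commanded pose from where the row before left it, along the tool's axes as they then stand; what a row does not reach is not made up. A row lasts 1/12 s, in which the tool goes at most 41.7 mm and 7.16 degrees, less where a joint would pass 70% of its speed; a pose out of reach is approached as far as the arm can. A call with a gripper value outside its range is refused whole. The fingers move at their own pace and stop on an object; "newtons" is the grip in N (left out, the last holds). Time passes only in rows, so rows that do not move let the fingers close. It gives the time, the measured TCP pose, the force and the opening at its end, in the units of the state.
- sensors.get_obs(): the state, without advancing time (a new reading comes with each control period).
- vision.capture(name): name is "scene" or "side" or "wrist"; returns the picture (480x640x3 uint8, red, green, blue); there is no depth.
- vision.camera_info(name): a dict with "fx", "fy", "cx", "cy" (pixels), "R" (3x3) and "t" (3): a world point X has camera coordinates R X + t; the wrist camera has in their place "mount" (4x4, takes a point from camera to tool coordinates, whose origin is the TCP and whose axes are the tool frame's). Camera axes: x right, y down, z forward; pixel columns grow to the right and rows downward; lengths in mm; the calibration is good to about 2 mm. A picture is of the moment at which its call begins: read the wrist's pose just before it. camera_info takes no time and is no camera call.
- arm.job_done(): hands the job in, once; it reports no verdict.
The state is a dict: "clock": time; "qpos": joint angles; "qd": joint speeds; "joint_torque": joint torques, N m; "tool_pos": TCP position; "ee_rot": TCP orientation; "contact_force": force on the tool from outside, world axes, zero at the start; "ft_torque": the same for the moment, N m; "grip_width": finger opening in mm.
Only numpy, scipy, OpenCV 4.12 (cv2) and the standard library are available. Lean on these libraries where they do the work, as an engineer would, in place of code of your own. Each camera call takes 0.05 s, during which the arm holds its last target.

### The job

Tie the flanged hub down on its carrier plate: lift the slotted steel strap by its upright grip, swing it about its loose bolt and lower it so that its slot drops fully over the quarter-turn bolt at the other end. Then fit the crank on that bolt's square top, turn it a quarter turn clockwise (seen from above) to the stop so that the bolt's head locks across the strap, lift the crank off and stand it upright on the bench again, off the carrier. Do not push about or upset the jar, the faceplate or the wrench.

Things in the scene. Friction and masses are not known exactly. Their poses are not given: they have to be found in the camera images.
- carrier: Dark steel plate 250 x 130 x 12 mm fixed to the bench, with a flanged iron hub (disc 120 mm across) between two bolts. Origin: centre of its underside. x runs along the plate from the loose pivot bolt (x = -80 mm) to the quarter-turn bolt (x = +80 mm), z up. Hub top and the bolts' sleeves (28 mm across) all end 40 mm above the bench: the strap lies flat on them.
- pivot (a point): On the pivot bolt's axis at its sleeve's top, 40 mm above the bench. Shank 12 mm thick; the underside of its hex head (27 mm) is 92 mm above the bench, so the strap lifts up to 46 mm along it but not off.
- strap: Steel strap 222 x 46 x 6 mm, about 0.4 kg, on the pivot bolt by a 17 mm round hole. Origin: hole centre, underside (24 mm from the end); x points to the slot, z up. Slot 44 mm long (x), 21 mm wide, centred at x = 160 mm. Upright grip block 40 (x) x 14 (y) mm, 34 mm above the strap's top, centred at x = 105 mm. Starts swung 0.35 to 0.65 rad clockwise of the carrier's x, lying on sleeve and hub.
- strap_grip (a point): Top centre of the strap's upright grip block (40 mm above the strap's underside, x = 105 mm).
- strap_slot (a point): Centre of the strap's slot, at the underside.
- bolt_foot (a point): On the quarter-turn bolt's axis at its sleeve's top, 40 mm above the bench. Above: neck 13 mm across, oblong head 32 x 16 mm from 49 to 55 mm above the bench, 16 mm square drive to 67 mm, then a cone tapering to 9 mm across at 74 mm: the strap's underside must clear 74 mm to pass over.
- bolt_seat (a point): Point on the quarter-turn bolt's axis on top of its oblong head, 55 mm above the bench, where the fitted crank's underside rests. Turns with the bolt.
- tbolt (a joint): Turn of the quarter-turn bolt in rad: 0 at the start (oblong head and square lie along the carrier's x axis, so the strap's slot passes over it), growing clockwise seen from above to a stop at 1.57 (head across the slot, strap locked). Stays where it is left; friction 0.12 N m.
- crank: Steel crank, about 0.4 kg, standing on its hub, socket down. Origin: socket axis, underside. Hub 38 x 38 x 34 mm; socket 18.2 mm square, 20 mm deep, sides along x and y, 0.15 rad play each way on the bolt. Arm 22 mm wide, x -10 to 100 mm, 34 to 44 mm high; black knob at x = 87 mm, top 80 mm. Grip block 30 (x) x 24 (y) mm over the axis, 44 to 76 mm high. Starts left or right of the carrier.
- crank_grip (a point): Point on the crank's axis within its grip block, 64 mm above the hub's underside.
- jar: Clear jar with black lid, 74 mm across, 105 mm high; bystander. Origin at the centre of its underside.
- faceplate: Dark steel disc 92 mm across, 12 mm thick, with a boss 44 mm across to 45 mm high; bystander. Origin at the centre of its underside.
- wrench: Open wrench 200 mm long lying on the bench beside the carrier's left end; bystander. Origin near its middle, x along it.

How it is judged (in metres and radians):
On the way, in this order (a step that is already met when the one before it is completed fails the run):
1. the strap lies flat with its slot down over the quarter-turn bolt (horizontal distance between strap_slot and bolt_foot below 0.012 m and z of strap_slot in the frame of bolt_foot below 0.004 m and angle between strap's own z axis and vertical below 0.05 rad), for 0.2 s.
2. the crank is fully home on the bolt's square (horizontal distance between crank and bolt_seat below 0.005 m and z of crank in the frame of bolt_seat below 0.006 m and angle between crank's own z axis and vertical below 0.12 rad), for 0.1 s.
3. the bolt is turned to its stop with the crank still on it (value of joint tbolt above 1.4 rad and horizontal distance between crank and bolt_seat below 0.006 m and z of crank in the frame of bolt_seat below 0.012 m), for 0.1 s.
At the end, for the whole second after the job is handed in: The strap lies flat (within 3 degrees, 4 mm) with its slot's centre within 12 mm of the quarter-turn bolt's axis; the bolt stands turned past 1.35 rad of its 1.57; the crank stands upright (within 6 degrees) and still on the bench itself, off the carrier (all of step 1 and value of joint tbolt above 1.35 rad and height (world z) of crank between -0.006 and 0.006 m and angle between crank's own z axis and vertical below 0.1 rad and linear speed of each of crank, strap below 0.02 m/s); the robot touches nothing.
It fails at once if the jar, the faceplate or the wrench is pushed more than 30 mm, or the jar is tipped (distance of any of jar, faceplate, wrench from where it was at the start of the episode above 0.03 m or angle between jar's own z axis and vertical above 0.5 rad).
It also fails if it takes over 72 s, if anything falls off the work surface, if the arm or the gripper's body presses on something with over 40 N, if the wrist force passes 120 N, or if a joint passes its speed limit or range.

## Working session

There is one attempt and no reset: what is moved stays moved. The work goes in short steps, Python scripts to look and compute and a tool call to move; the robot and the scene stay as the last step left them, time stands still between calls to the robot, and variables do not carry over. Pictures are saved under pics/ and viewed, and the job is handed in when it is done.

Besides the shell and the picture viewer there is one more tool, called after ">>>" in YAML: its name, and indented under it one key for each argument. move_arm: Moves the arm, as the interface text tells. Its arguments: {"type":"object","properties":{"rows":{"type":"string"},"newtons":{"type":"number"}},"required":["rows"]}

```bash
mkdir -p pics; ls
python3 - <<'E'
from bench import sensors, vision, arm
import cv2
o=sensors.get_obs(); print(o)
for n in ["scene","side","wrist"]:
    i=vision.camera_info(n); print(n,i)
    im=vision.capture(n); cv2.imwrite(f"pics/{n}0.png",im[:,:,::-1])
E
```

```text
pics
{'clock': 0.0, 'qpos': array([ 1.11063248e+00,  3.13465681e-01,  1.49847136e+00, -4.51990022e-06,
        1.33098274e+00, -2.23420832e-01]), 'qd': array([ 1.08027731e-03,  3.91259974e-04, -1.51070222e-03,  9.55624100e-04,
        1.61451887e-04, -3.55949295e-05]), 'joint_torque': array([-4.47696439e-04, -4.12276089e+01, -2.59737790e+01, -2.00140544e-04,
        4.25342252e-03, -5.44452504e-06]), 'tool_pos': array([123.13651647, 510.31312196, 404.11399436]), 'ee_rot': array([ 0.08306298,  0.70231433, -0.08394816,  0.70200272]), 'contact_force': array([-0.8336045 , -0.30364387,  0.43680342]), 'ft_torque': array([ 0.01720546, -0.02776782,  0.03889975]), 'grip_width': 85.61402730630131}
scene {'fx': 510.16262944071644, 'fy': 510.16262944071644, 'cx': 314.8520049524676, 'cy': 239.9519327874932, 'R': array([[ 0.77651278,  0.6301    ,  0.00137412],
       [ 0.51597968, -0.63462025, -0.57534521],
       [-0.36165298,  0.44747193, -0.81790953]]), 't': array([-453.7216917 , -174.0767821 , 1136.43954365])}
side {'fx': 594.1577515941449, 'fy': 594.1577515941449, 'cx': 311.93541140647903, 'cy': 242.57687144305336, 'R': array([[ 7.32828590e-01, -6.80413292e-01, -1.02939348e-04],
       [-4.60770505e-01, -4.96154400e-01, -7.35881345e-01],
       [ 5.00652374e-01,  5.39322319e-01, -6.77110505e-01]]), 't': array([-352.81526876,  328.25958076,  863.52952215])}
wrist {'fx': 372.15494281254826, 'fy': 372.15494281254826, 'cx': 321.6075322210306, 'cy': 240.0252914391814, 'mount': array([[ 9.61803236e-04, -3.16549612e-01,  9.48575468e-01,
         2.98870848e+01],
       [ 9.99999508e-01,  7.33838091e-05, -9.89455429e-04,
        -7.55159273e-01],
       [ 2.43601651e-04,  9.48575953e-01,  3.16549526e-01,
        -8.15922649e+01],
       [ 0.00000000e+00,  0.00000000e+00,  0.00000000e+00,
         1.00000000e+00]])}
```

View pics/scene0.png

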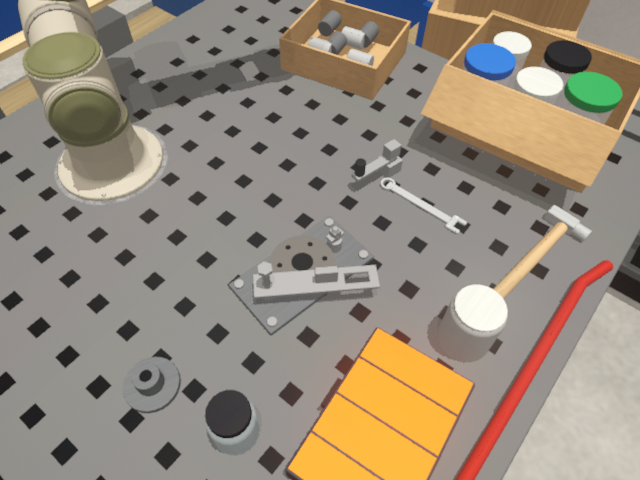

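View pics/side0.png

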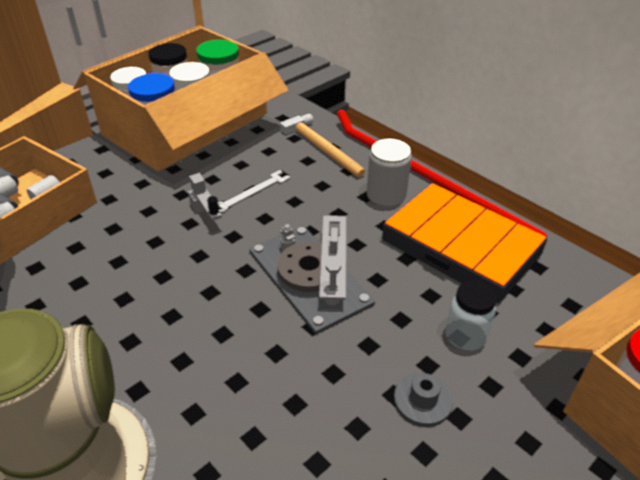

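View pics/wrist0.png

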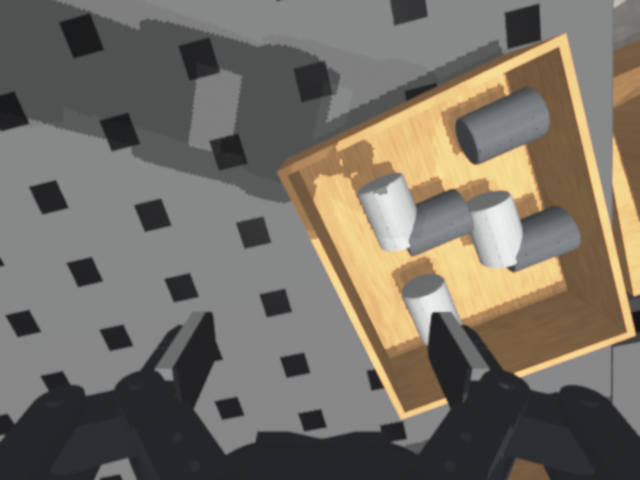

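The scene view shows the carrier around (302,272), the strap grip block near (326,272), the pivot head near (265,268) and the bolt near (336,232). The crank is near (380,165), the wrench at (425,205), the jar at (230,415) and the faceplate at (150,383). I'll zoom in next.

```bash
cat > h.py <<'E'
import numpy as np, cv2
from bench import vision
def ray(info,uv):
    d=np.array([(uv[0]-info['cx'])/info['fx'],(uv[1]-info['cy'])/info['fy'],1.])
    R=np.array(info['R']);t=np.array(info['t'])
    return -R.T@t, R.T@d
def tri(us,ud):
    A=np.zeros((3,3));b=np.zeros(3);L=[]
    for n,u in(("scene",us),("side",ud)):
        c,d=ray(vision.camera_info(n),u);d=d/np.linalg.norm(d)
        P=np.eye(3)-np.outer(d,d);A+=P;b+=P@c;L.append((P,c))
    X=np.linalg.solve(A,b); return X,[np.linalg.norm(P@(X-c)) for P,c in L]
def plane(n,u,z):
    c,d=ray(vision.camera_info(n),u); return c+d*(z-c[2])/d[2]
def proj(n,X):
    i=vision.camera_info(n);p=np.array(i['R'])@X+i['t'];return p[0]/p[2]*i['fx']+i['cx'],p[1]/p[2]*i['fy']+i['cy']
def crop(src,x0,y0,w,h,s,out):
    im=cv2.imread(src)[y0:y0+h,x0:x0+w]; cv2.imwrite(out,cv2.resize(im,None,fx=s,fy=s,interpolation=cv2.INTER_CUBIC))
E
python3 - <<'E'
from h import *
crop("pics/scene0.png",220,200,170,130,4.5,"pics/c1.png")
crop("pics/side0.png",240,205,150,130,4.5,"pics/c2.png")
crop("pics/scene0.png",340,130,140,110,5,"pics/c3.png")
crop("pics/side0.png",180,160,140,110,5,"pics/c4.png")
E
```

```text
(no output)
```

View pics/c1.png

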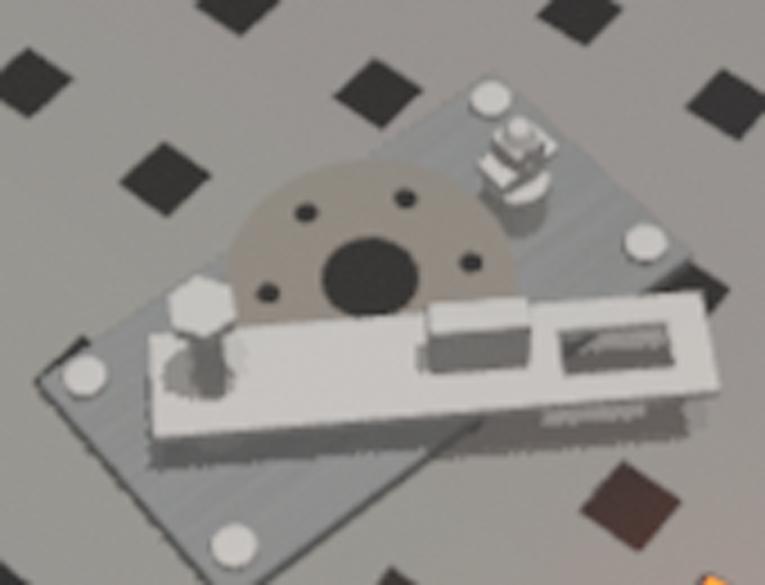

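View pics/c2.png

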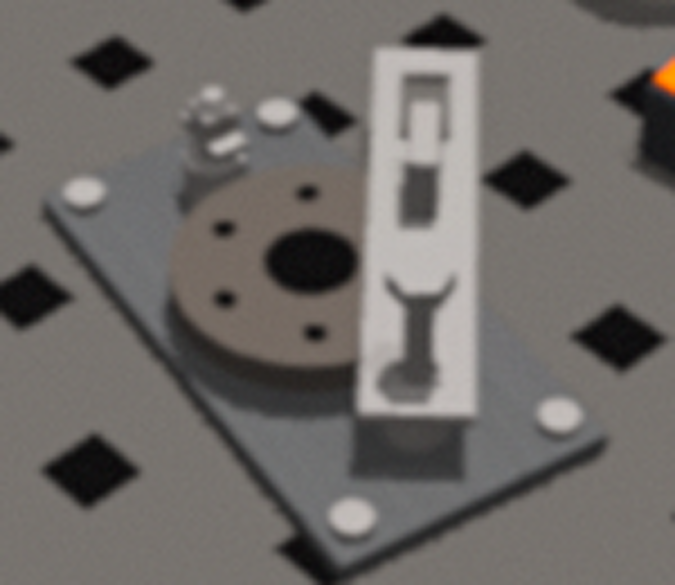

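View pics/c3.png

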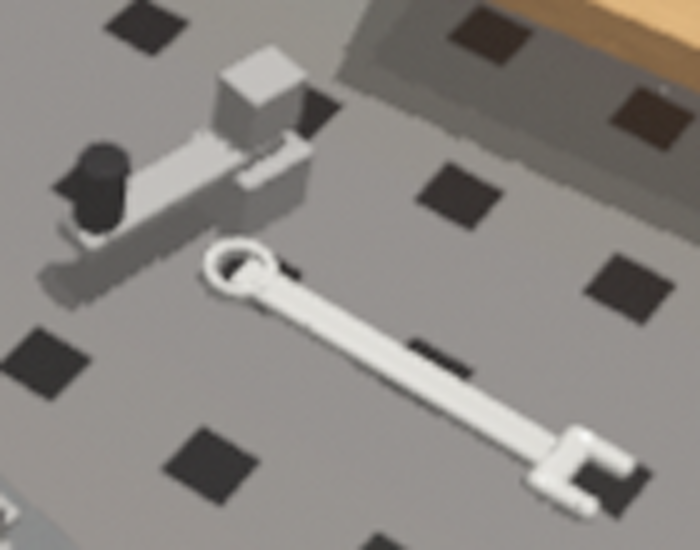

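View pics/c4.png

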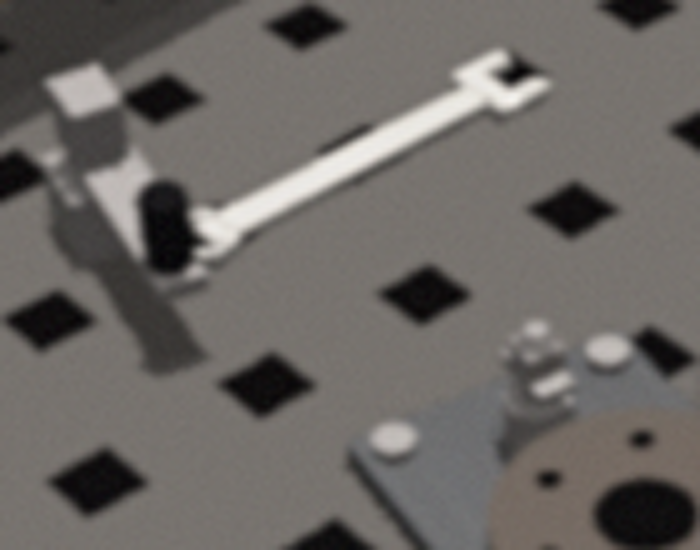

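Run:
```python
from h import *
S=lambda x,y,a,b,s:(a+x/s,b+y/s)
pts={"bolt74":(S(520,130,220,200,4.5),S(212,93,240,205,4.5),74),
"grip80":(S(479,315,220,200,4.5),S(425,132,240,205,4.5),80),
"hub40":(S(370,277,220,200,4.5),S(312,261,240,205,4.5),40),
"crank76":(S(264,74,340,130,5),S(81,90,180,160,5),76),
"knob80":(S(104,158,340,130,5),S(166,190,180,160,5),80),
"capA":(S(490,97,220,200,4.5),S(83,193,240,205,4.5),14),
"capB":(S(645,242,220,200,4.5),S(277,114,240,205,4.5),14),
"capC":(S(234,545,220,200,4.5),S(560,414,240,205,4.5),14),
"capD":(S(85,375,220,200,4.5),S(352,518,240,205,4.5),14),
}
for k,(a,b,z) in pts.items():
    X,e=tri(a,b);print(k,X.round(1),np.round(e,1),plane("scene",a,z).round(1),plane("side",b,z).round(1))
print("pivot ~98",plane("scene",S(202,305,220,200,4.5),98))
print("jar105",plane("scene",(229,412),105), "face45",plane("scene",(148,376),45),"wr",plane("scene",S(238,268,340,130,5),5),plane("scene",S(590,470,340,130,5),5))
g=lambda x,y,z:plane("scene",S(x,y,220,200,4.5),z)
for p in [(428,303),(528,298),(530,325),(428,333)]:print("gripcorner",g(*p,80).round(1))
for p in [(148,338),(703,292),(720,388),(153,436)]:print("strapcorner",g(*p,46).round(1))
for p in [(220,73),(270,46),(306,73),(262,104)]:print("crankcorner",plane("scene",S(*p,340,130,5),76).round(1))
```

```text
bolt74 [532.1 124.8  72.9] [0.3 0.3] [532.7 123.8  74. ] [531.4 124.1  74. ]
grip80 [576.8  40.7  79. ] [0.4 0.4] [577.   40.6  80. ] [575.9  39.4  80. ]
hub40 [516.7  46.   39.9] [0.7 0.7] [516.4  46.7  40. ] [516.6  45.   40. ]
crank76 [491.8 372.1  73.4] [0. 0.] [493.1 369.6  76. ] [490.1 369.   76. ]
knob80 [472.7 283.7  81.5] [0.5 0.5] [471.7 285.5  80. ] [473.6 284.6  80. ]
capA [487.3 163.7  16.8] [0.6 0.6] [485.8 166.1  14. ] [489.  165.3  14. ]
capB [586.  144.7  16.5] [0.6 0.6] [585.  146.8  14. ] [587.7 146.   14. ]
capC [545.5 -71.5  18. ] [0.5 0.5] [543.8 -69.7  14. ] [548.3 -69.7  14. ]
capD [446.9 -52.7  16.7] [0.7 0.7] [445.3 -51.1  14. ] [448.4 -51.9  14. ]
pivot ~98 [500.20956787 -30.51270015  98.        ]
jar105 [ 625.14057797 -241.84483613  105.        ] face45 [ 467.01377459 -274.82281957   45.        ] wr [516.30683848 331.34879832   5.        ] [688.14677582 331.50452922   5.        ]
gripcorner [558.4  32.5  80. ]
gripcorner [586.9  58.5  80. ]
gripcorner [594.9  49.4  80. ]
gripcorner [566.9  22.   80. ]
strapcorner [468.9 -34.   46. ]
strapcorner [627.9 123.1  46. ]
strapcorner [658.8  90.8  46. ]
strapcorner [500.7 -65.2  46. ]
crankcorner [478.5 358.5  76. ]
crankcorner [485.7 385.   76. ]
crankcorner [506.3 381.1  76. ]
crankcorner [502.2 354.6  76. ]
```

```bash
cat >> h.py <<'E'
from bench import sensors
from scipy.spatial.transform import Rotation as Ro
def state():
    o=sensors.get_obs();M=Ro.from_quat(o['ee_rot']).as_matrix()
    p=o['tool_pos']
    print("t %.2f"%o['clock'],"tcp",p.round(1),"grasp",(p+155*M[:,0]).round(1),"yawY %.3f"%np.arctan2(M[1,1],M[0,1]),"q",o['qpos'].round(2),"F",o['contact_force'].round(1),"w %.1f"%o['grip_width'])
    return o,M
def go(target,yaw=None):
    """shift in tool axes (cm) to bring grasp point (commanded=measured) to target, turn to bring tool-y to yaw mod pi"""
    o,M=state(); g=o['tool_pos']+155*M[:,0]
    s=M.T@(np.array(target)-g)/10
    print("shift cm",s.round(2))
    if yaw is not None:
        c=np.arctan2(M[1,1],M[0,1]); d=-(yaw-c) # tool x down: +turn about x is clockwise
        d=(d+np.pi/2)%np.pi-np.pi/2; print("turn",round(d,3),"or",round(d-np.sign(d)*np.pi,3))
E
python3 - <<'E'
from h import *
o,M=state();print(M.round(3))
go([576.8,40.7,130],0.775+np.pi/2)
E
```

```text
t 0.15 tcp [123.2 510.3 404.3] grasp [123.1 510.2 249.3] yawY 1.334 q [ 1.11  0.31  1.5   0.    1.33 -0.22] F [ 0.6  0.1 -0.7] w 85.2
[[-0.     0.235  0.972]
 [-0.001  0.972 -0.235]
 [-1.    -0.001 -0.   ]]
t 0.15 tcp [123.2 510.3 404.3] grasp [123.1 510.2 249.3] yawY 1.334 q [ 1.11  0.31  1.5   0.    1.33 -0.22] F [ 0.6  0.1 -0.7] w 85.2
shift cm [ 11.95 -34.98  55.12]
turn -1.012 or 2.13
```

>>> move_arm:
  rows: "-1 0 -1.0 1.6 0; -1 0 -2 3.1 0; -1 0 -2 3.1 0; -1 0 -2 3.1 0; -1 0 -2 3.1 0; -1 0 -2 3.1 0; -1 0 -2 3.1 0; -1 0 -2 3.1 0; -1 0 -2 3.1 0; -1 0 -2 3.1 0"
  newtons: 80

```text
clock: 0.98
tool_pos: [366.2, 254.9, 404.7]
ee_rot: [0.084, 0.702, -0.084, 0.702]
contact_force: [-0.2, 0.1, 0.1]
grip_width: 85.4
```

>>> move_arm:
  rows: "-1 0.5 -2 3.1 0; -1 0.5 -2 3.1 0; -1 0.5 -2 3.1 0; -1 0.5 -2 3.1 0; -1 0.5 -2 3.1 0; -1 0.5 -2 3.1 0; -1 0.5 -2 3.1 0; -1 0 -1.98 3.1 0; -1 0 0 1 0; -1 0 0 0 0.12"

```text
clock: 1.82
tool_pos: [580.3, 38.6, 368.6]
ee_rot: [0.126, 0.696, -0.126, 0.695]
contact_force: [-0.3, 1.2, -0.8]
grip_width: 85.4
```

>>> move_arm:
  rows: "-1 0 0 0 0.12; -1 0 0 0 0.12; -1 0 0 0 0.12; -1 0 0 0 0.12; -1 0 0 0 0.12; -1 0 0 0 0.12; -1 0 0 0 0.12; -1 0 0 0 0.12; -1 0 0 0 0.12; -1 0 0 0 0.12"

```text
clock: 2.65
tool_pos: [578.7, 40.6, 369.4]
ee_rot: [0.498, 0.502, -0.498, 0.502]
contact_force: [-1.0, -0.6, 0.2]
grip_width: 85.4
```

>>> move_arm:
  rows: "-1 0 0 0 0.12; -1 0 0 0 0.12; -1 0 0 0 0.12; -1 0 0 0 0.12; -1 0 0 0 0.12; -1 0 0 0 0.12; -1 0 0 0 0.09; -1 0 0 0 0"

```text
clock: 3.32
tool_pos: [578.7, 40.6, 369.4]
ee_rot: [-0.655, -0.266, 0.655, -0.266]
contact_force: [-0.0, 0.1, 1.0]
grip_width: 85.3
```

Run:
```python
from h import *
go([576.8,40.7,130],0.775+np.pi/2)
cv2.imwrite("pics/w1.png",vision.capture("wrist")[:,:,::-1])
```

```text
t 3.32 tcp [578.7  40.6 369.4] grasp [578.6  40.6 214.4] yawY -0.799 q [-0.13  0.46  1.38  0.    1.3   0.67] F [-0.   0.1  1. ] w 85.3
shift cm [ 8.44 -0.13  0.12]
turn -0.003 or 3.138
```

View wrist.

View pics/w1.png

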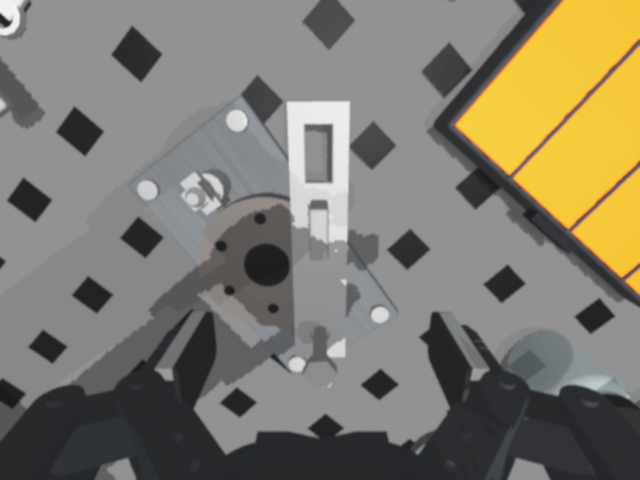

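The wrist view shows the strap running vertically at column 319 with its grip block top near (319,232). The bolt's tip is at (194,198), the hub hole at (267,265) and the pivot head at (320,372).

```bash
cat >> h.py <<'E'
def wplane(uv,z,o=None):
    o=o or sensors.get_obs();M=Ro.from_quat(o['ee_rot']).as_matrix()
    i=vision.camera_info("wrist");T=np.array(i['mount'])
    d=np.array([(uv[0]-i['cx'])/i['fx'],(uv[1]-i['cy'])/i['fy'],1.])
    c=o['tool_pos']+M@T[:3,3]; d=M@T[:3,:3]@d
    return c+d*(z-c[2])/d[2]
E
python3 - <<'E'
from h import *
crop("pics/w1.png",110,80,260,320,2.4,"pics/w1c.png") if 0 else crop("pics/w1.png",120,90,240,220,2.7,"pics/w1c.png")
for n,p,z in [("grip",(319,232),80),("bolt",(194,198),74),("hub",(267,265),40),("cap",(236,121),14),("cap",(147,190),14),("cap",(380,315),14),("slot",(319,153),46)]: print(n,wplane(p,z).round(1))
E
```

```text
grip [577.4  41.7  80. ]
bolt [531.  123.1  74. ]
hub [515.1  44.4  40. ]
cap [583.1 144.6  14. ]
cap [483.6 163.1  14. ]
cap [543.1 -75.7  14. ]
slot [615.3  79.   46. ]
```

View pics/w1c.png

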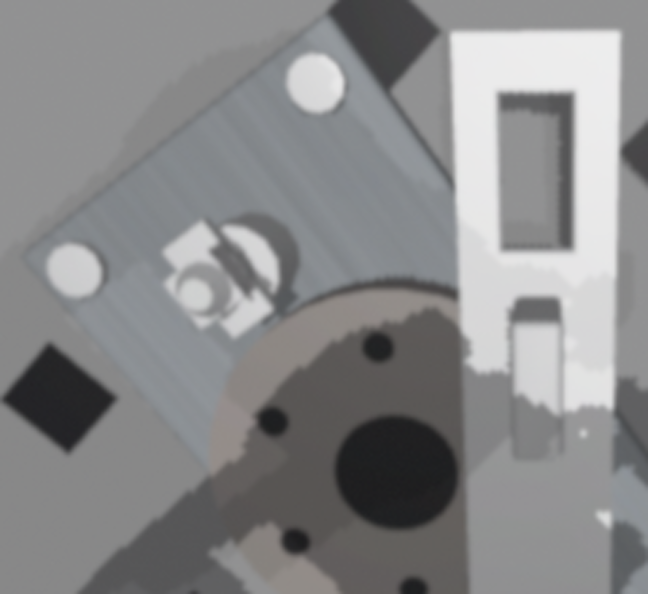

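>>> move_arm:
  rows: "-1 2.5 -0.1 0.1 0; -1 2.5 0 0 0; -1 2.5 0 0 0; -1 2.5 0 0 0; -1 2.5 0 0 0; -1 1.4 0 0 0; -1 0.7 0 0 0; -1 0 0 0 0; 0.5 0 0 0 0; 1 0 0 0 0"

```text
clock: 4.2
tool_pos: [577.6, 40.6, 224.9]
ee_rot: [0.655, 0.267, -0.654, 0.268]
contact_force: [-0.3, -0.3, 0.2]
grip_width: 63.3
```

>>> move_arm:
  rows: "1 0 0 0 0; 1 0 0 0 0; 1 0 0 0 0; 1 0 0 0 0; 1 0 0 0 0; 1 0 0 0 0; 1 0 0 0 0; 1 0 0 0 0"

```text
clock: 4.87
tool_pos: [577.3, 40.7, 224.3]
ee_rot: [0.655, 0.267, -0.654, 0.267]
contact_force: [-2.2, 1.7, 5.6]
grip_width: 12.6
```

Run:
```python
from h import *
state()
cv2.imwrite("pics/w2.png",vision.capture("wrist")[:,:,::-1])
```

```text
t 4.87 tcp [577.3  40.7 224.3] grasp [577.4  40.7  69.3] yawY -0.796 q [-0.13  0.62  1.53  0.    0.99  0.66] F [-2.2  1.7  5.6] w 12.6
```

View pics/w2.png

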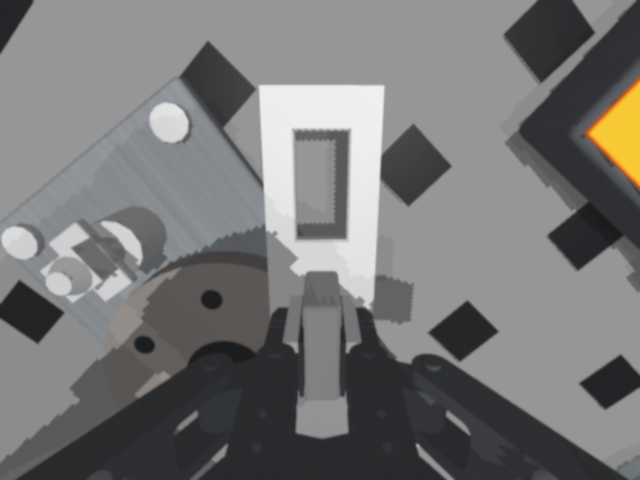

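The grip block is held between the pads. Next I lift it 41 mm.

>>> move_arm:
  rows: "1 -0.3 0 0 0; 1 -0.6 0 0 0; 1 -0.8 0 0 0; 1 -0.8 0 0 0; 1 -0.8 0 0 0; 1 -0.5 0 0 0; 1 -0.3 0 0 0; 1 0 0 0 0; 1 0 0 0 0"

```text
clock: 5.67
tool_pos: [577.2, 40.6, 264.6]
ee_rot: [-0.655, -0.267, 0.655, -0.267]
contact_force: [-0.3, 0.0, -4.6]
grip_width: 12.5
```

Run:
```python
from h import *
state()
for n in ["scene","side"]:
    cv2.imwrite(f"pics/{n}1.png",vision.capture(n)[:,:,::-1])
crop("pics/scene1.png",220,180,180,150,4,"pics/c5.png")
crop("pics/side1.png",240,175,180,150,4,"pics/c6.png")
# arc plan
P=np.array([501.7,-32.6]); a0=0.775;a1=1.386;N=8
```

```text
t 5.67 tcp [577.2  40.6 264.6] grasp [577.2  40.6 109.6] yawY -0.796 q [-0.13  0.57  1.5  -0.    1.07  0.66] F [-0.3  0.  -4.6] w 12.5
```

View pics/c5.png

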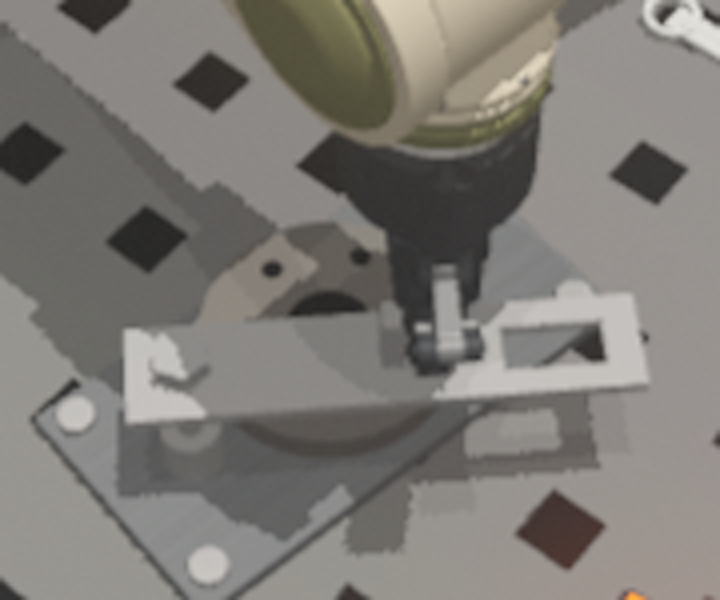

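View pics/c6.png

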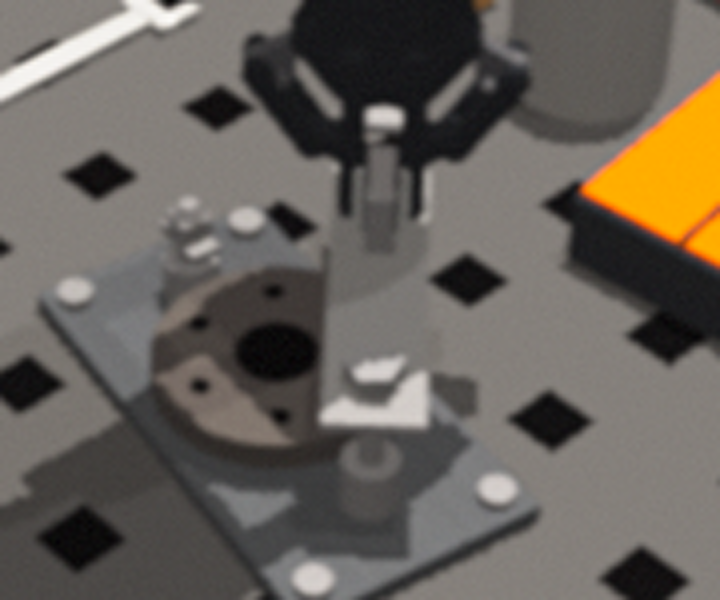

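>>> move_arm:
  rows: "1 0 -0.8 0.03 -0.076; 1 0 -0.8 0.03 -0.076; 1 0 -0.8 0.03 -0.076; 1 0 -0.8 0.03 -0.076; 1 0 -0.8 0.03 -0.076; 1 0 -0.8 0.03 -0.076; 1 0 -0.8 0.03 -0.076; 1 0 -0.8 0.03 -0.076; 1 0 0 0 0; 1 0 0 0 0"

```text
clock: 6.6
tool_pos: [521.7, 70.4, 264.6]
ee_rot: [-0.545, -0.45, 0.545, -0.45]
contact_force: [0.3, 0.7, -2.8]
grip_width: 12.4
```

Run:
```python
from h import *
c=np.array([516.4,46.0]);u=np.array([np.cos(1.386),np.sin(1.386)])
go([*(c+25*u),109],1.386+np.pi/2)
cv2.imwrite("pics/w3.png",vision.capture("wrist")[:,:,::-1])
for n in ["scene","side"]:
    cv2.imwrite(f"pics/{n}2.png",vision.capture(n)[:,:,::-1])
crop("pics/scene2.png",220,180,180,150,4,"pics/c7.png")
crop("pics/side2.png",240,175,180,150,4,"pics/c8.png")
```

```text
t 6.60 tcp [521.7  70.4 264.6] grasp [521.7  70.4 109.6] yawY -0.190 q [-0.09  0.47  1.67 -0.    1.01  0.1 ] F [ 0.3  0.7 -2.8] w 12.4
shift cm [ 0.06 -0.07 -0.  ]
turn -0.005 or 3.136
```

View pics/w3.png

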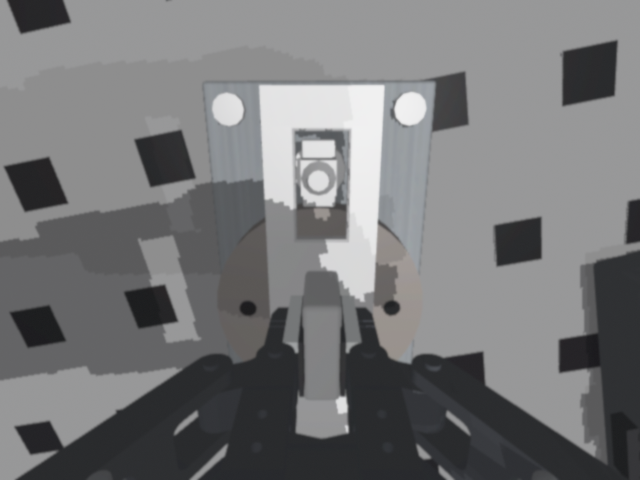

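View pics/c8.png

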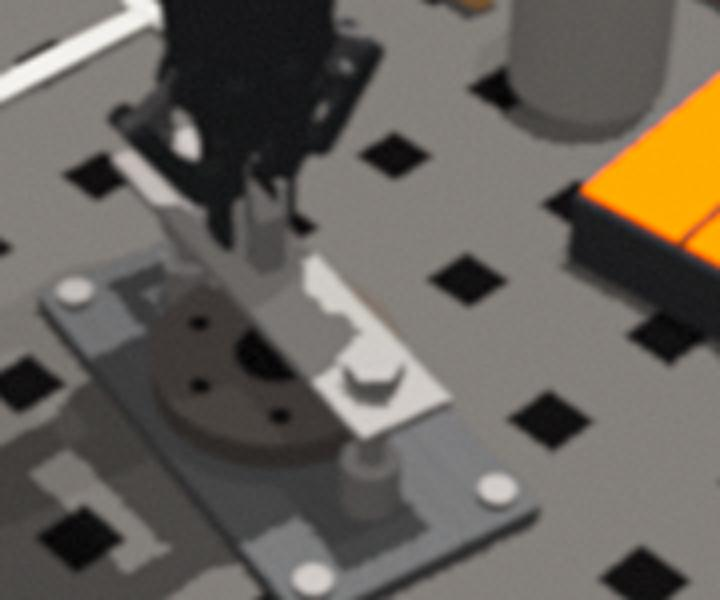

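View pics/c7.png

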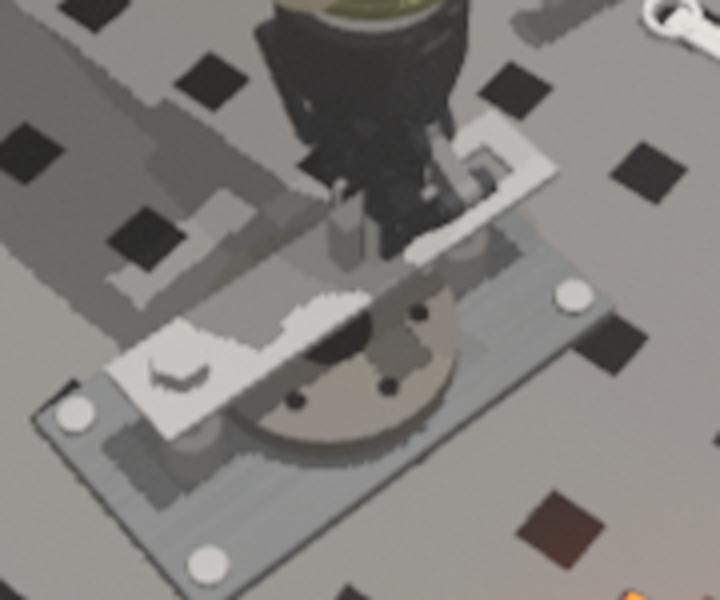

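>>> move_arm:
  rows: "1 0 -0.1 0 -0.01; 1 0.3 0 0 0; 1 0.5 0 0 0; 1 0.5 0 0 0; 1 0.5 0 0 0; 1 0.5 0 0 0; 1 0.5 0 0 0; 1 0.5 0 0 0; 1 0.4 0 0 0; 1 0.1 0 0 0"

```text
clock: 7.58
tool_pos: [520.6, 70.6, 225.9]
ee_rot: [-0.542, -0.454, 0.543, -0.453]
contact_force: [-0.3, -0.5, -4.1]
grip_width: 13.0
```

Run:
```python
from h import *
state()
cv2.imwrite("pics/w4.png",vision.capture("wrist")[:,:,::-1])
```

```text
t 7.58 tcp [520.6  70.6 225.9] grasp [520.4  70.6  70.9] yawY -0.178 q [-0.09  0.53  1.7  -0.    0.92  0.09] F [-0.3 -0.5 -4.1] w 13.0
```

View pics/w4.png

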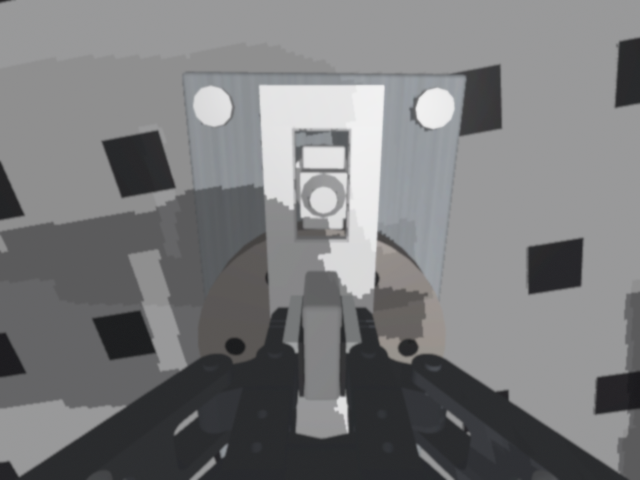

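The bolt sits centred in the slot, at column 323 against a slot centre of 322. The strap still has about 1.6 mm to go.

>>> move_arm:
  rows: "1 0.15 0 0 0; 1 0.1 0 0 0; 1 0 0 0 0; 0.4 0 0 0 0; 0 0 0 0 0; 0 0 0 0 0; 0 0 0 0 0; 0 0 0 0 0"

```text
clock: 8.3
tool_pos: [520.8, 70.6, 224.3]
ee_rot: [0.543, 0.453, -0.542, 0.454]
contact_force: [0.4, -0.1, 0.2]
grip_width: 42.1
```

>>> move_arm:
  rows: "0 -1 0 0 0; -0.3 -2 0 0 0; -1 -3 0 0 0; -1 -4 0 0 0; -1 -4 0 0 0; -1 -2 0 0 0; -1 0 0 0 0"

```text
clock: 8.88
tool_pos: [520.8, 70.7, 389.9]
ee_rot: [0.545, 0.451, -0.54, 0.456]
contact_force: [0.7, 0.6, 0.2]
grip_width: 85.2
```

Run:
```python
from h import *
o,M=state()
cv2.imwrite("pics/w5.png",vision.capture("wrist")[:,:,::-1])
for n in ["scene","side"]:
    cv2.imwrite(f"pics/{n}3.png",vision.capture(n)[:,:,::-1])
crop("pics/scene3.png",220,180,180,150,4,"pics/c7.png")
crop("pics/side3.png",240,175,180,150,4,"pics/c8.png")
```

```text
t 8.88 tcp [520.8  70.7 389.9] grasp [522.3  70.6 234.9] yawY -0.178 q [-0.09  0.32  1.52 -0.    1.29  0.09] F [0.7 0.6 0.2] w 85.2
```

View pics/w5.png

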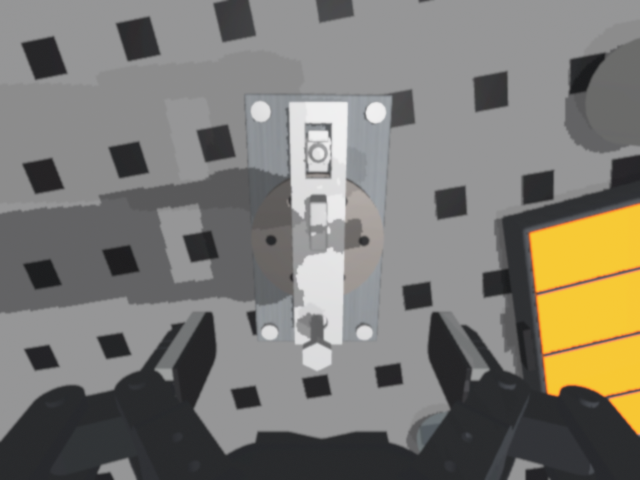

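View pics/c8.png

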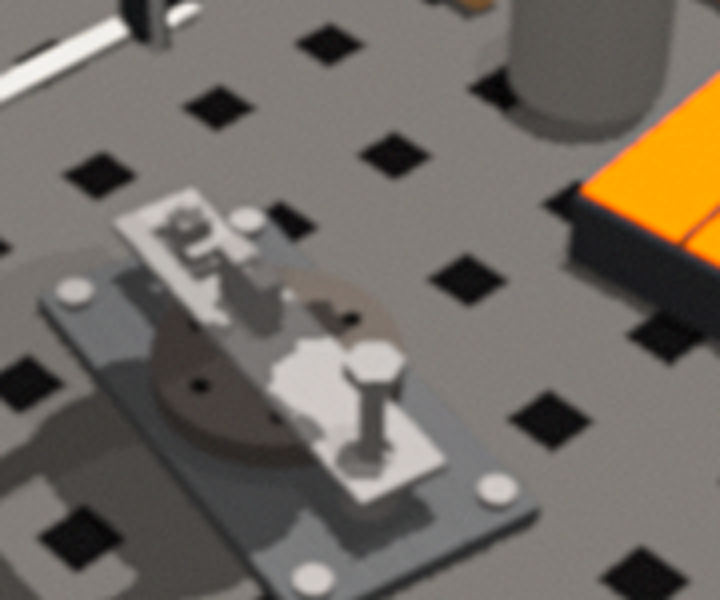

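The strap lies flat with the bolt through its slot. Next is the crank.

Run:
```python
from h import *
go([492,371,200],-0.24)
```

```text
t 9.03 tcp [520.4  70.6 383.7] grasp [520.3  70.7 228.7] yawY -0.178 q [-0.09  0.33  1.53 -0.    1.28  0.09] F [-0.3 -0.5 -0.2] w 85.3
shift cm [  2.88  -8.1  -29.06]
turn 0.062 or -3.08
```

>>> move_arm:
  rows: "-1 0 -0.4 -1.5 0; -1 0.3 -0.9 -3.2 0; -1 0.3 -0.9 -3.2 0; -1 0.3 -0.9 -3.2 0; -1 0.3 -0.9 -3.2 0; -1 0.3 -0.9 -3.2 0; -1 0.3 -0.9 -3.2 0; -1 0.3 -0.9 -3.2 0; -1 0.3 -0.9 -3.2 0; -1 0.3 -0.5 -1.96 0.06"

```text
clock: 9.87
tool_pos: [491.4, 373.7, 355.2]
ee_rot: [-0.554, -0.438, 0.556, -0.437]
contact_force: [0.6, -0.4, -0.3]
grip_width: 85.0
```

>>> move_arm:
  rows: "-1 0 0 0 0; -1 0 0 0 0"

```text
clock: 10.03
tool_pos: [492.1, 371.6, 355.3]
ee_rot: [-0.554, -0.438, 0.557, -0.438]
contact_force: [-0.3, -1.0, -0.4]
grip_width: 85.2
```

Run:
```python
from h import *
go([492,371,64],-0.24)
cv2.imwrite("pics/w6.png",vision.capture("wrist")[:,:,::-1])
```

```text
t 10.03 tcp [492.1 371.6 355.3] grasp [491.6 371.3 200.3] yawY -0.236 q [ 0.46  0.55  1.27 -0.    1.32  0.69] F [-0.3 -1.  -0.4] w 85.2
shift cm [ 1.363e+01  8.000e-02 -1.000e-02]
turn 0.004 or -3.137
```

View pics/w6.png

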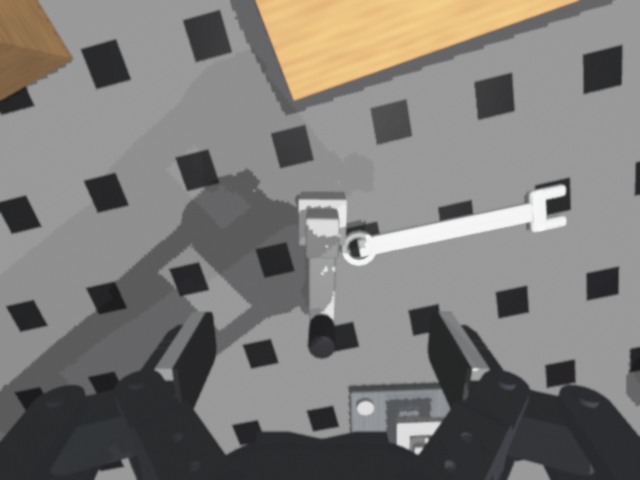

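Run:
```python
from h import *
crop("pics/w6.png",270,180,110,190,3,"pics/w6c.png")
for p,z in[((322,228),76),((320,344),80)]:print(wplane(p,z).round(1))
```

```text
[493.2 376.   76. ]
[470.2 286.9  80. ]
```

View pics/w6c.png

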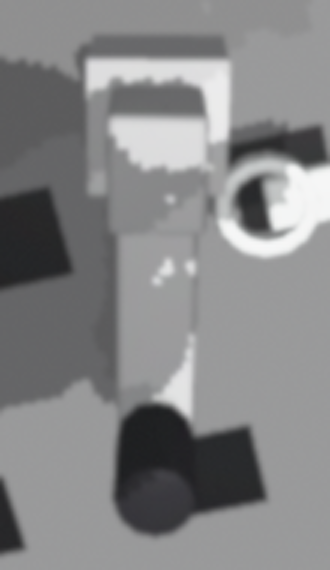

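Run:
```python
from h import *
for p,z in[((322.5,238.5),76),((321.7,347),80),((322.5,218.3),76),((322.5,258.3),76)]:print(wplane(p,z).round(1))
```

```text
[491.8 368.4  76. ]
[470.8 283.9  80. ]
[495.2 382.7  76. ]
[488.2 353.7  76. ]
```

>>> move_arm:
  rows: "-1 2.5 0.05 0.15 0; -1 2.5 0 0 0; -1 2.5 0 0 0; -1 2.5 0 0 0; -1 2 0 0 0; -1 1 0 0 0; -1 0.5 0 0 0; -1 0 0 0 0; 0.5 0 0 0 0; 1 0 0 0 0"

```text
clock: 10.92
tool_pos: [492.9, 369.4, 223.6]
ee_rot: [0.557, 0.437, -0.555, 0.437]
contact_force: [0.6, 0.2, 0.2]
grip_width: 63.7
```

>>> move_arm:
  rows: "1 0 0 0 0; 1 0 0 0 0; 1 0 0 0 0; 1 0 0 0 0; 1 0 0 0 0; 1 0 0 0 0; 1 0 0 0 0; 1 0 0 0 0"

```text
clock: 11.58
tool_pos: [492.6, 369.5, 222.8]
ee_rot: [0.556, 0.437, -0.556, 0.437]
contact_force: [-2.0, -0.4, 5.9]
grip_width: 22.7
```

Run:
```python
from h import *
o,M=state()
cv2.imwrite("pics/w7.png",vision.capture("wrist")[:,:,::-1])
```

```text
t 11.58 tcp [492.6 369.5 222.8] grasp [492.7 369.6  67.8] yawY -0.238 q [0.45 0.69 1.4  0.   1.04 0.69] F [-2.  -0.4  5.9] w 22.7
```

View pics/w7.png

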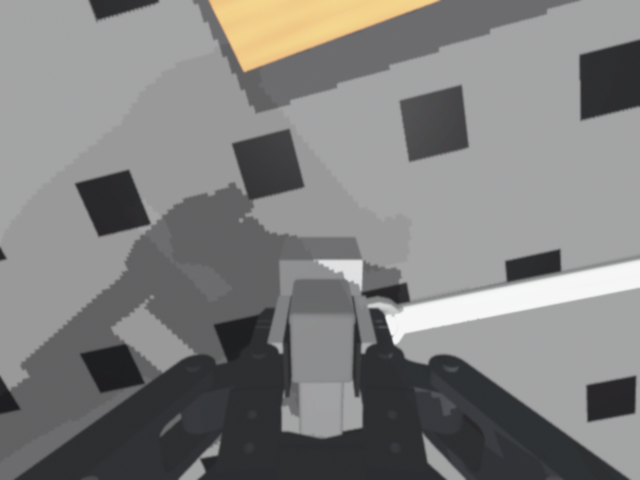

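Run:
```python
from h import *
crop("pics/w7.png",260,220,130,200,3,"pics/w7c.png")
```

>>> move_arm:
  rows: "1 -0.5 0 0 0; 1 -1.5 0 0 0; 1 -2 0 0 0; 1 -2 0 0 0; 1 -2 0 0 0; 1 -1.5 0 0 0; 1 -1 0 0 0; 1 -0.5 0 0 0; 1 0 0 0 0; 1 0 0 0 0"

```text
clock: 12.47
tool_pos: [492.5, 369.3, 331.1]
ee_rot: [-0.555, -0.437, 0.556, -0.437]
contact_force: [-0.3, -0.7, -5.9]
grip_width: 22.9
```

View pics/w7c.png

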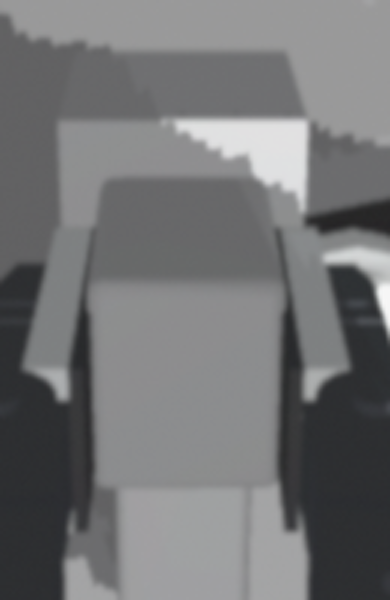

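Run:
```python
from h import *
o,M=state()
cv2.imwrite("pics/w8.png",vision.capture("wrist")[:,:,::-1])
for n in ["scene","side"]:
    cv2.imwrite(f"pics/{n}4.png",vision.capture(n)[:,:,::-1])
```

```text
t 12.47 tcp [492.5 369.3 331.1] grasp [492.2 369.2 176.1] yawY -0.238 q [ 0.45  0.57  1.31 -0.    1.27  0.69] F [-0.3 -0.7 -5.9] w 22.9
```

View pics/w8.png

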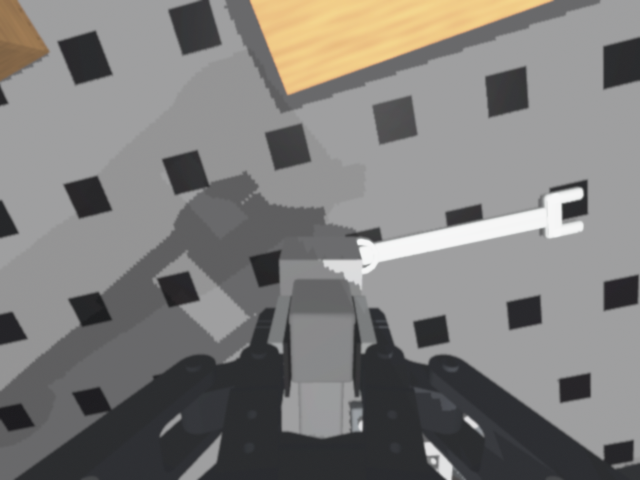

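View pics/side4.png

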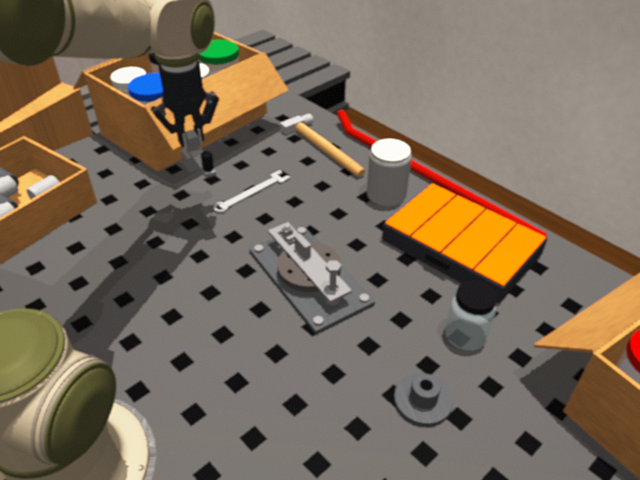

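Run:
```python
from h import *
o,M=state()
o=dict(o); o['tool_pos']=np.array([492.6,369.5,222.8])
a=wplane((322.5,314.3),76,o);b=wplane((322.5,382.3),76,o);g=o['tool_pos']+155*M[:,0]
print(a,b,(b-a).round(1),"centre offset in tool",M.T@((a+b)/2-g))
c=np.array([516.4,46.0]);u=np.array([np.cos(1.386),np.sin(1.386)])
print("bolt",c+80*u)
go([*(c+80*u),176],1.386-np.pi/2)
```

```text
t 12.62 tcp [492.5 369.3 331. ] grasp [492.2 369.2 176. ] yawY -0.238 q [0.45 0.57 1.31 0.   1.27 0.69] F [-0.3  0.6 -6.1] w 23.0
[495.7948411  382.71841015  76.        ] [488.91162094 354.28588272  76.        ] [ -6.9 -28.4   0. ] centre offset in tool [-8.19894949  0.23129417  0.83347371]
bolt [531.09970656 124.63789562]
t 12.62 tcp [492.5 369.3 331. ] grasp [492.2 369.2 176. ] yawY -0.238 q [0.45 0.57 1.31 0.   1.27 0.69] F [-0.3  0.6 -6.1] w 23.0
shift cm [1.000e-02 9.550e+00 2.285e+01]
turn -0.053 or 3.088
```

>>> move_arm:
  rows: "1 0 0.5 1.3 0; 1 0 1.3 3 0; 1 0 1.3 3.1 0; 1 0 1.3 3.1 0; 1 0 1.3 3.1 0; 1 0 1.3 3.1 0; 1 0 1.3 3 0; 1 0 1.2 3 -0.053; 1 0 0 0 0; 1 0 0 0 0"

```text
clock: 13.45
tool_pos: [531.5, 124.4, 331.9]
ee_rot: [-0.545, -0.451, 0.545, -0.451]
contact_force: [-0.8, 0.4, -4.5]
grip_width: 22.7
```

```bash
cat > t.py <<'E'
from h import *
import sys
c=np.array([516.4,46.0]);u=np.array([np.cos(1.386),np.sin(1.386)])
k=sys.argv[1]
go([*(c+80*u+0.8*u),64+55],1.386-np.pi/2)
cv2.imwrite(f"pics/w{k}.png",vision.capture("wrist")[:,:,::-1])
for n in ["scene","side"]:
    cv2.imwrite(f"pics/{n}{k}.png",vision.capture(n)[:,:,::-1])
crop(f"pics/scene{k}.png",270,150,130,110,5.5,f"pics/sc{k}.png")
crop(f"pics/side{k}.png",230,150,130,110,5.5,f"pics/sd{k}.png")
E
python3 t.py 9
```

```text
t 13.45 tcp [531.5 124.4 331.9] grasp [531.4 124.4 176.9] yawY -0.188 q [ 0.02  0.42  1.54 -0.    1.18  0.2 ] F [-0.8  0.4 -4.5] w 22.7
shift cm [ 5.79 -0.03 -0.1 ]
turn -0.003 or 3.138
```

View pics/sc9.png

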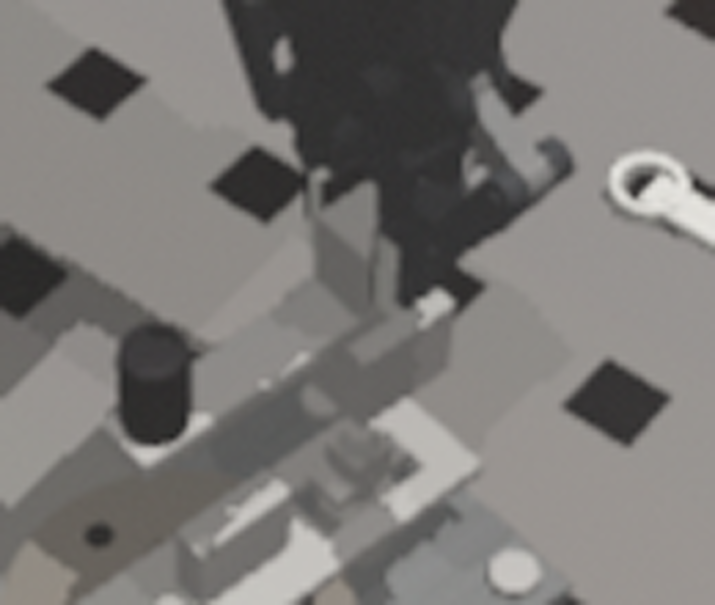

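View pics/sd9.png

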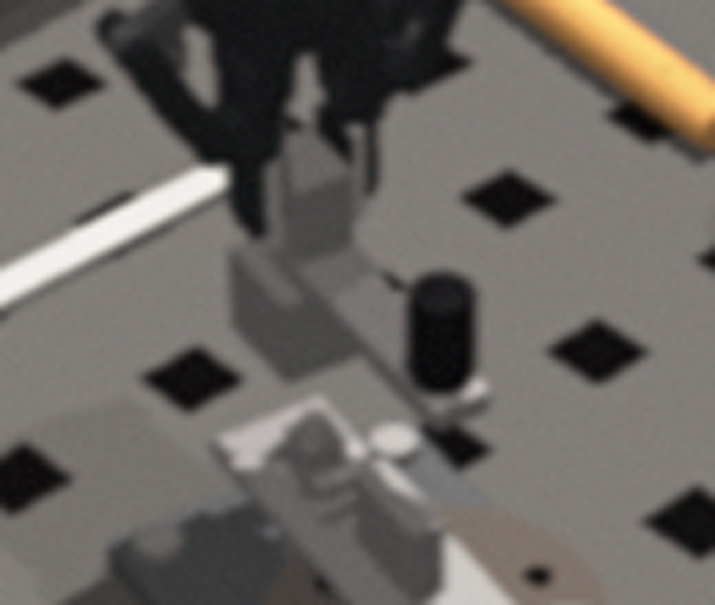

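View pics/w9.png

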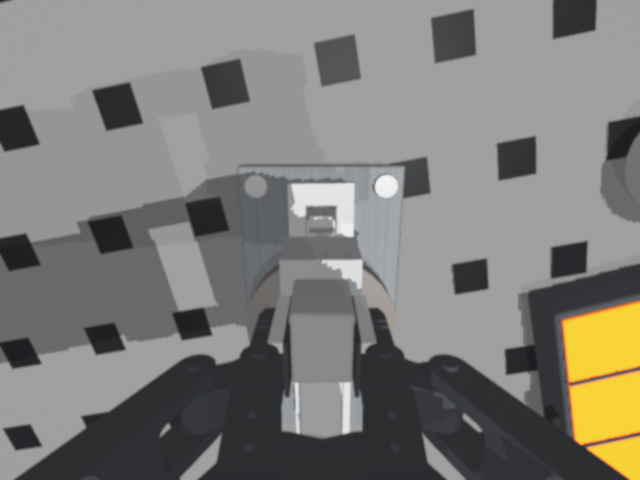

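>>> move_arm:
  rows: "1 0 0 -0.1 0; 1 0.8 0 0 0; 1 1 0 0 0; 1 0.8 0 0 0; 1 0.3 0 0 0; 1 0 0 0 0"

```text
clock: 14.1
tool_pos: [531.4, 127.5, 301.8]
ee_rot: [-0.543, -0.452, 0.545, -0.451]
contact_force: [-0.5, 0.0, -4.3]
grip_width: 22.8
```

```bash
python3 t.py 10
```

```text
t 14.10 tcp [531.4 127.5 301.8] grasp [531.  127.5 146.8] yawY -0.185 q [0.02 0.46 1.57 0.   1.11 0.21] F [-0.5  0.  -4.3] w 22.8
shift cm [2.78 0.07 0.19]
turn -0.0 or 3.142
```

View pics/sc10.png

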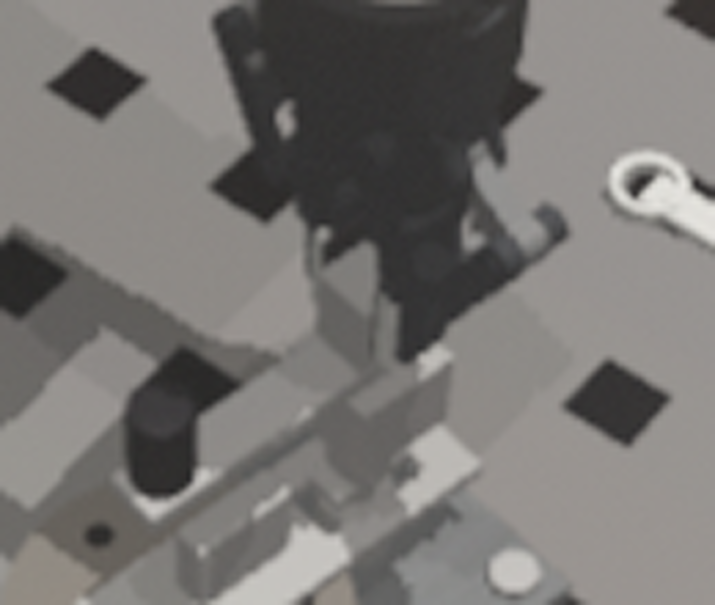

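View pics/sd10.png

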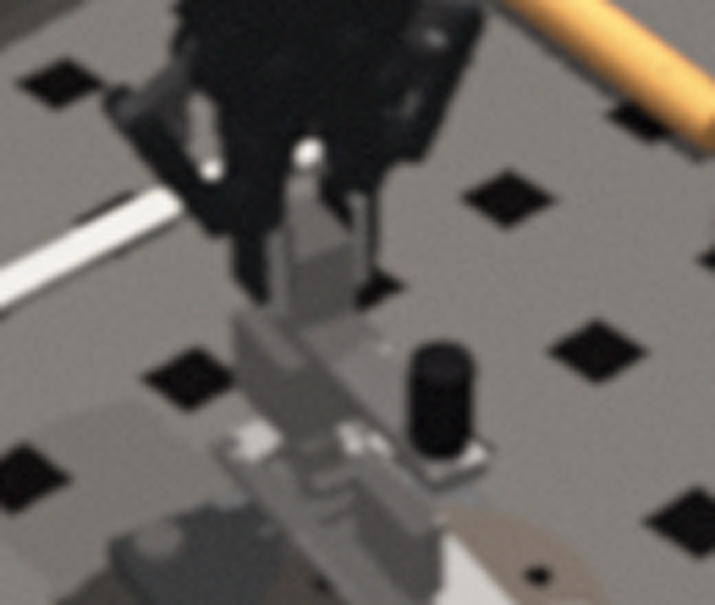

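View pics/w10.png

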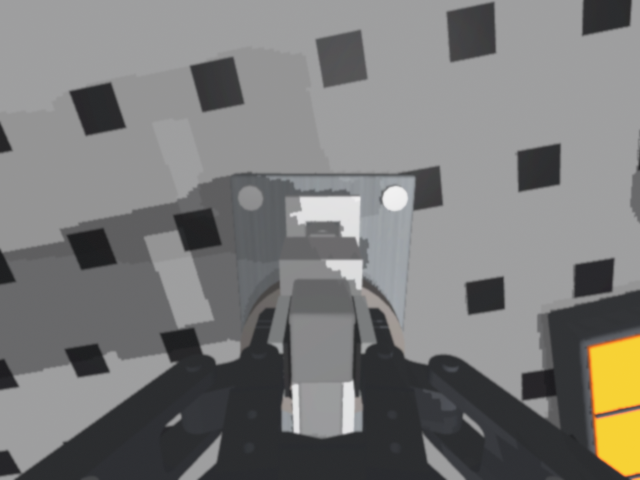

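>>> move_arm:
  rows: "1 0 0.07 0.2 0; 1 0 0 0 0; 1 0.3 0 0 0; 1 0.3 0 0 0; 1 0.3 0 0 0; 1 0.2 0 0 0; 1 0 0 0 0; 1 0 0 0 0"

```text
clock: 14.92
tool_pos: [531.9, 125.3, 292.0]
ee_rot: [-0.544, -0.452, 0.544, -0.452]
contact_force: [0.4, 0.1, -4.4]
grip_width: 22.9
```

```bash
python3 t.py 11
```

```text
t 14.92 tcp [531.9 125.3 292. ] grasp [531.8 125.3 137. ] yawY -0.185 q [0.02 0.47 1.58 0.   1.09 0.2 ] F [ 0.4  0.1 -4.4] w 22.9
shift cm [ 1.8  -0.06 -0.  ]
turn -0.0 or 3.141
```

View pics/sc11.png

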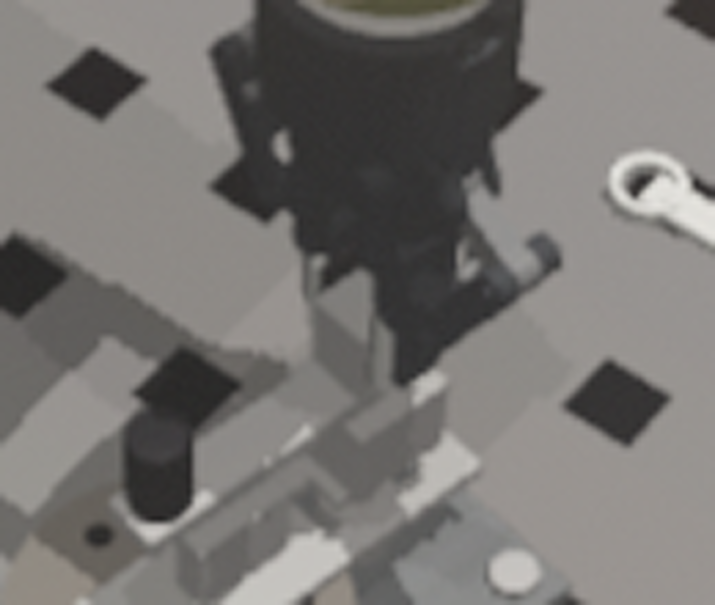

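View pics/sd11.png

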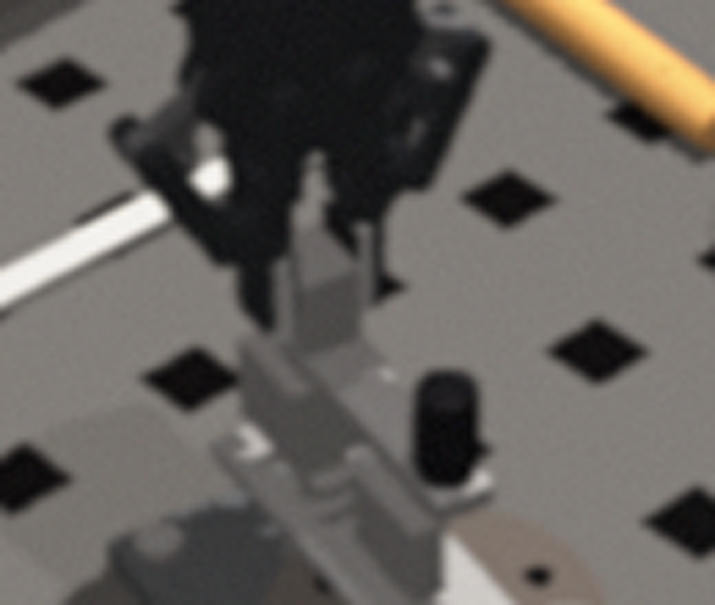

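>>> move_arm:
  rows: "1 0 -0.05 0 0; 1 0.2 0 0 0; 1 0.2 0 0 0; 1 0.2 0 0 0; 1 0.2 0 0 0; 1 0 0 0 0"

```text
clock: 15.57
tool_pos: [531.3, 125.3, 283.6]
ee_rot: [-0.544, -0.452, 0.544, -0.451]
contact_force: [-0.7, -0.5, -4.7]
grip_width: 22.7
```

```bash
python3 -c "
from h import *
state()"
```

```text
t 15.57 tcp [531.3 125.3 283.6] grasp [531.2 125.3 128.6] yawY -0.185 q [ 0.02  0.48  1.59 -0.    1.07  0.2 ] F [-0.7 -0.5 -4.7] w 22.7
```

Bottom at 60.8 mm and no side force, so the square is entered. I'll go down the last 6 mm.

>>> move_arm:
  rows: "1 0.2 0 0 0; 1 0.2 0 0 0; 1 0.15 0 0 0; 1 0 0 0 0; 1 0 0 0 0"

```text
clock: 15.98
tool_pos: [531.4, 125.3, 278.5]
ee_rot: [-0.544, -0.452, 0.544, -0.452]
contact_force: [0.9, -1.9, -5.0]
grip_width: 22.4
```

```bash
python3 t.py 12
```

```text
t 15.98 tcp [531.4 125.3 278.5] grasp [531.3 125.3 123.5] yawY -0.185 q [ 0.02  0.49  1.59 -0.    1.06  0.2 ] F [ 0.9 -1.9 -5. ] w 22.4
shift cm [ 0.45 -0.01 -0.01]
turn -0.0 or 3.141
```

View pics/sc12.png

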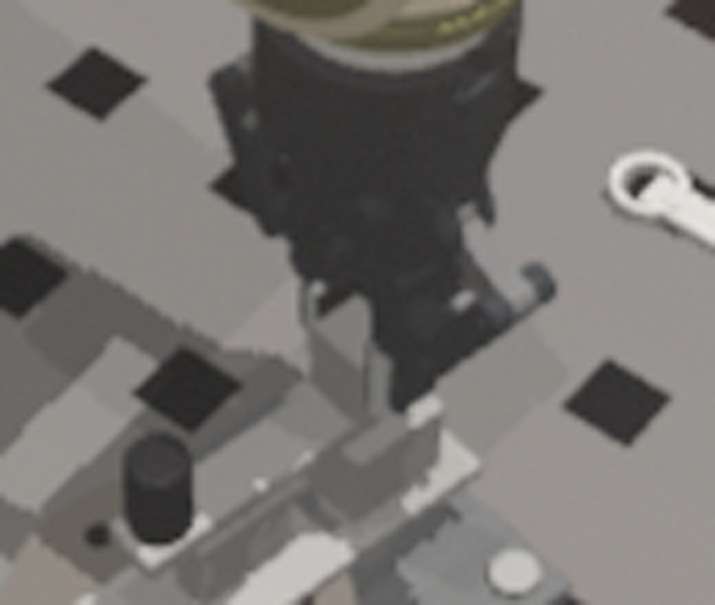

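View pics/sd12.png

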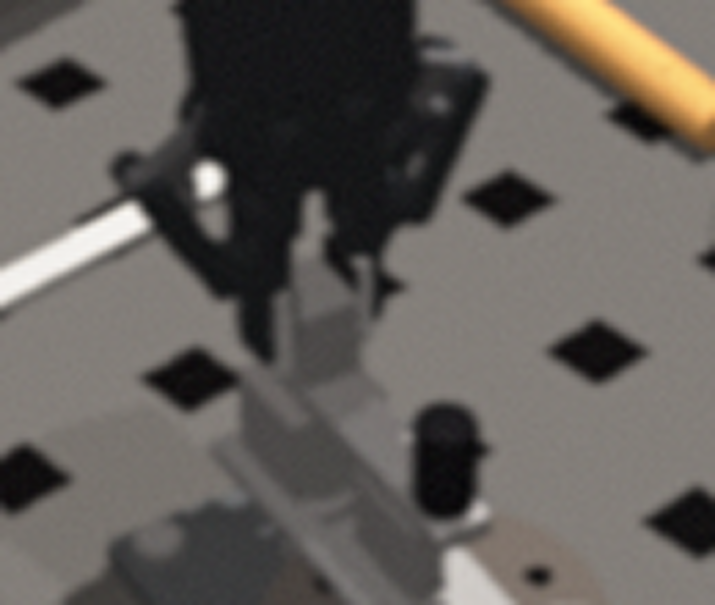

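>>> move_arm:
  rows: "1 0.07 0 0 0; 1 0 0 0 0; 1 0 0.008 0 0.1; 1 0 0.008 0 0.1; 1 0 0.008 0 0.1; 1 0 0.008 0 0.1; 1 0 0.008 0 0.1; 1 0 0 0 0; 1 0 0 0 0"

```text
clock: 16.88
tool_pos: [531.6, 124.7, 278.0]
ee_rot: [-0.638, -0.303, 0.64, -0.303]
contact_force: [-2.4, -5.7, -3.4]
grip_width: 22.5
```

```bash
python3 -c "
from h import *
o,M=state();print(o['ft_torque'],o['contact_force'])
cv2.imwrite('pics/w13.png',vision.capture('wrist')[:,:,::-1])"
```

```text
t 16.88 tcp [531.6 124.7 278. ] grasp [531.4 124.5 123. ] yawY -0.685 q [ 0.02  0.49  1.59 -0.    1.06  0.7 ] F [-2.4 -5.7 -3.4] w 22.5
[-1.16994635  0.57630653  0.03074695] [-2.37193282 -5.65794746 -3.36044034]
```

View pics/w13.png

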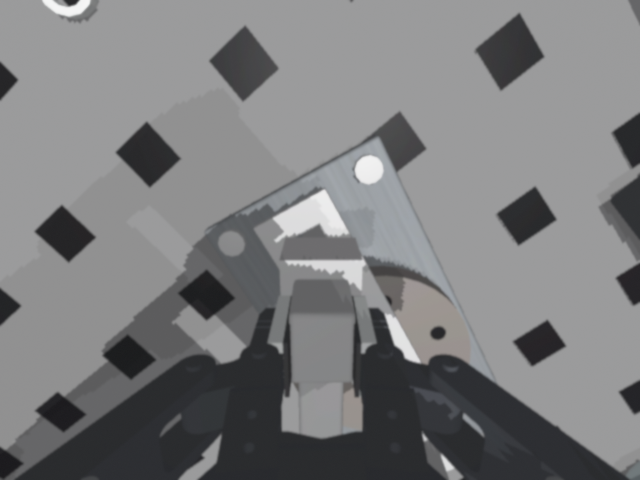

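>>> move_arm:
  rows: "1 0 0.008 0 0.1; 1 0 0.008 0 0.1; 1 0 0.008 0 0.1; 1 0 0.008 0 0.1; 1 0 0.008 0 0.1; 1 0 0.008 0 0.1; 1 0 0.008 0 0.1; 1 0 0.008 0 0.1; 1 0 0 0 0; 1 0 0 0 0"

```text
clock: 17.77
tool_pos: [531.5, 124.4, 277.9]
ee_rot: [-0.705, -0.03, 0.708, -0.031]
contact_force: [-5.9, -4.5, -0.4]
grip_width: 22.8
```

```bash
python3 -c "
from h import *
o,M=state();print(o['ft_torque'],o['contact_force'])"
```

```text
t 17.77 tcp [531.5 124.4 277.9] grasp [531.  124.2 122.9] yawY -1.485 q [ 0.02  0.49  1.59 -0.    1.06  1.5 ] F [-5.9 -4.5 -0.4] w 22.8
[-0.91267523  1.25846091  0.05427077] [-5.90143536 -4.5403026  -0.43544869]
```

>>> move_arm:
  rows: "1 0 0.008 0 0.1; 1 0 0.008 0 0.1; 1 0 0 0 0.08; 1 0 0 0 0; 1 0 0 0 0"

```text
clock: 18.18
tool_pos: [531.4, 124.4, 277.9]
ee_rot: [-0.702, 0.069, 0.705, 0.068]
contact_force: [-6.2, -3.4, 0.1]
grip_width: 22.6
```

```bash
python3 -c "
from h import *
o,M=state();print(o['ft_torque'],o['contact_force'])"
```

```text
t 18.18 tcp [531.4 124.4 277.9] grasp [530.8 124.3 122.9] yawY -1.765 q [ 0.02  0.49  1.59 -0.    1.06  1.78] F [-6.2 -3.4  0.1] w 22.6
[-0.66605172  1.41934607  0.03589935] [-6.21584541 -3.39251046  0.05985636]
```

>>> move_arm:
  rows: "1 0 0 0 0.07; 1 0 0 0 0.07; 1 0 0 0 0; 1 0 0 0 0"

```text
clock: 18.52
tool_pos: [531.4, 124.4, 277.8]
ee_rot: [-0.696, 0.118, 0.699, 0.117]
contact_force: [-6.9, -3.7, -0.3]
grip_width: 22.3
```

```bash
python3 -c "
from h import *
o,M=state();print(o['ft_torque'],o['contact_force'])"; python3 t.py 14
```

```text
t 18.52 tcp [531.4 124.4 277.8] grasp [530.7 124.3 122.8] yawY -1.905 q [ 0.02  0.49  1.59 -0.    1.06  1.92] F [-6.9 -3.7 -0.3] w 22.3
[-0.6270679   1.54107649  0.10713683] [-6.86742368 -3.71084051 -0.27996578]
t 18.52 tcp [531.4 124.4 277.8] grasp [530.7 124.3 122.8] yawY -1.905 q [ 0.02  0.49  1.59 -0.    1.06  1.92] F [-6.9 -3.7 -0.3] w 22.3
shift cm [ 0.38 -0.12 -0.01]
turn 1.422 or -1.72
```

View pics/sc14.png

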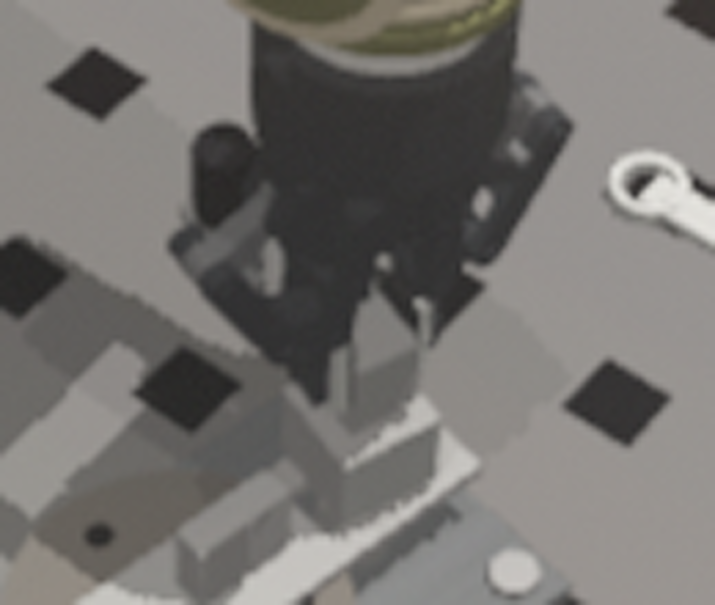

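View pics/sd14.png

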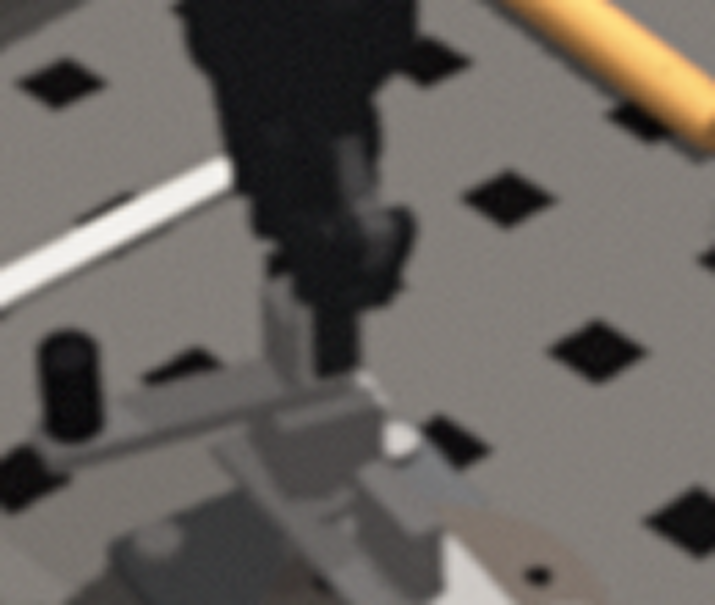

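View pics/w14.png

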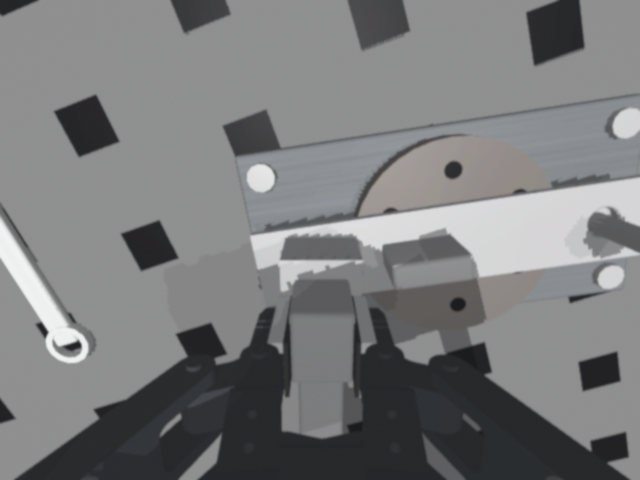

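>>> move_arm:
  rows: "1 0 0 0 0.04; 1 0 0 0 0.04; 1 0 0 0 0"

```text
clock: 18.92
tool_pos: [531.3, 124.5, 277.8]
ee_rot: [-0.69, 0.146, 0.693, 0.145]
contact_force: [-7.9, -2.8, -0.3]
grip_width: 22.7
```

```bash
python3 -c "
from h import *
o,M=state();print(o['ft_torque'],o['contact_force'])"
```

```text
t 18.92 tcp [531.3 124.5 277.8] grasp [530.6 124.3 122.8] yawY -1.986 q [ 0.02  0.49  1.59 -0.    1.06  2.  ] F [-7.9 -2.8 -0.3] w 22.7
[-0.63495665  1.62210523  0.36419308] [-7.92151655 -2.78535486 -0.3320122 ]
```

Torque rose from 0.11 to 0.36 N m, above the 0.12 friction, so the bolt is at its stop. I'll back off 0.2 rad within the socket's play and lift.

>>> move_arm:
  rows: "1 0 0 0 -0.1; 1 0 0 0 -0.1; 1 0 0 0 0; 1 -0.3 0 0 0; 1 -0.6 0 0 0; 1 -0.8 0 0 0; 1 -0.8 0 0 0; 1 -1 0 0 0; 1 -1.5 0 0 0; 1 -1.5 0 0 0"

```text
clock: 19.75
tool_pos: [532.1, 124.5, 344.7]
ee_rot: [0.703, -0.076, -0.703, -0.076]
contact_force: [0.3, 0.1, -4.2]
grip_width: 22.9
```

>>> move_arm:
  rows: "1 -1 0 0 0; 1 -0.5 0 0 0; 1 0 0 0 0; 1 0 0 0 0"

```text
clock: 20.08
tool_pos: [532.0, 124.5, 357.8]
ee_rot: [-0.703, 0.076, 0.703, 0.076]
contact_force: [-0.2, -0.2, -4.4]
grip_width: 22.5
```

```bash
python3 t.py 15
python3 - <<'E'
from h import *
go([470,372,195.9])
E
```

```text
t 20.08 tcp [532.  124.5 357.8] grasp [532.  124.5 202.8] yawY -1.785 q [ 0.02  0.4   1.5  -0.    1.24  1.8 ] F [-0.2 -0.2 -4.4] w 22.5
shift cm [ 8.38 -0.08  0.09]
turn 1.541 or -1.6
t 20.23 tcp [532.  124.5 357.2] grasp [531.8 124.5 202.2] yawY -1.785 q [ 0.02  0.4   1.5  -0.    1.24  1.8 ] F [-0.1 -0.3 -4.3] w 22.7
shift cm [  0.64 -22.87  11.3 ]
```

View pics/sc15.png

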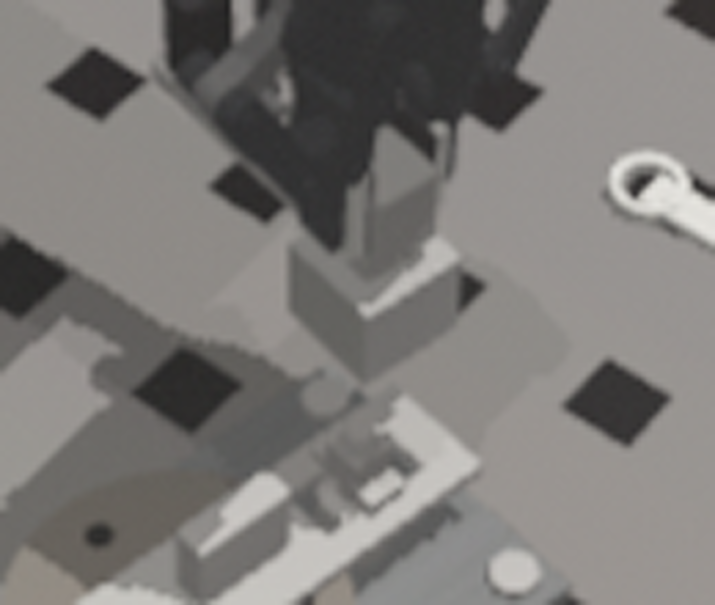

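View pics/sd15.png

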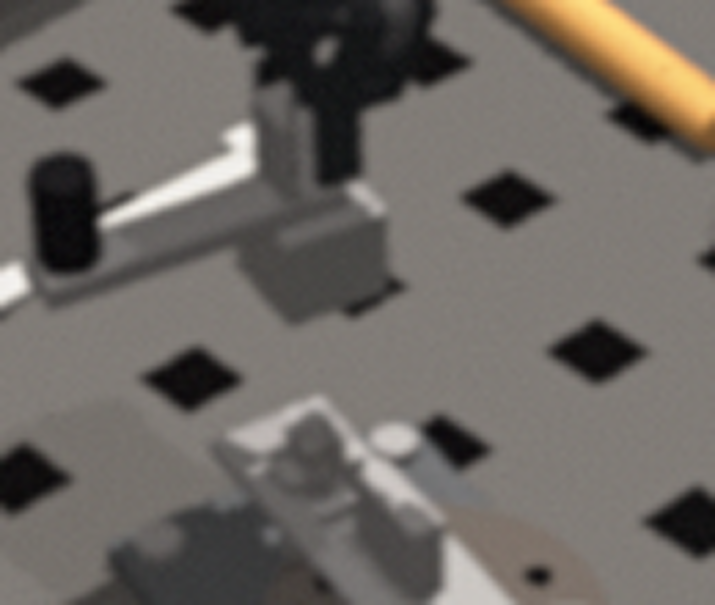

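View pics/side15.png

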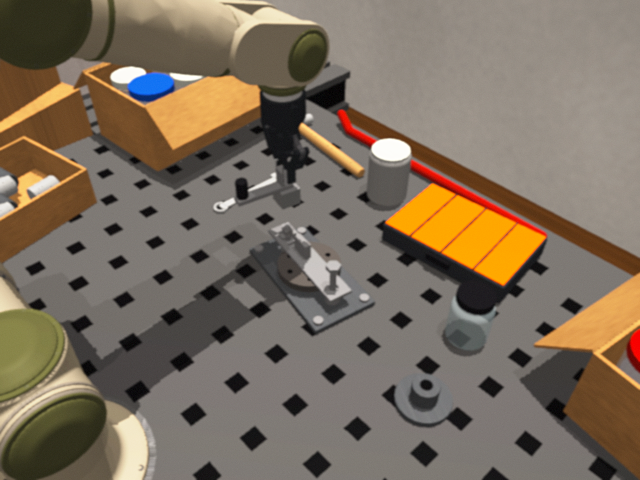

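Run:
```python
from h import *
go([430,260,150])
```

```text
t 20.23 tcp [532.  124.5 357.2] grasp [531.8 124.5 202.2] yawY -1.785 q [ 0.02  0.4   1.5  -0.    1.24  1.8 ] F [-0.1 -0.3 -4.3] w 22.7
shift cm [  5.23 -11.08  12.82]
```

>>> move_arm:
  rows: "1 0 -1 1.2 0; 1 0 -2 2.3 0; 1 0 -2 2.3 0; 1 0 -2 2.3 0; 1 0 -2 2.3 0; 1 1 -1.5 1.7 0; 1 2 -0.6 0.7 0; 1 1.5 0 0 0; 1 0.7 0 0 0; 1 0 0 0 0"

```text
clock: 21.07
tool_pos: [430.1, 260.3, 304.5]
ee_rot: [-0.702, 0.076, 0.704, 0.075]
contact_force: [0.4, 0.7, -4.3]
grip_width: 22.7
```

```bash
python3 t.py 16 ; cd pics; python3 -c "
import sys; sys.path.insert(0,'..')
from h import *
crop('scene16.png',220,180,180,150,4,'c16.png');crop('side16.png',240,180,150,130,4.5,'d16.png')"
```

```text
t 21.07 tcp [430.1 260.3 304.5] grasp [429.6 260.2 149.5] yawY -1.785 q [0.31 0.37 1.7  0.   1.08 2.1 ] F [ 0.4  0.7 -4.3] w 22.7
shift cm [  3.03  11.   -12.8 ]
turn 1.542 or -1.6
```

View pics/scene16.png

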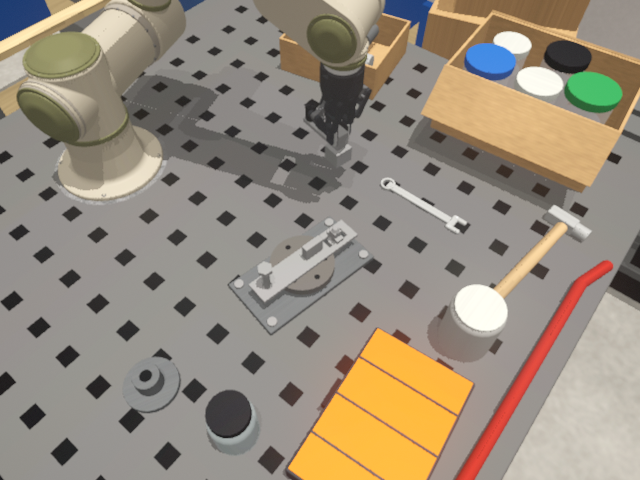

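View pics/c16.png

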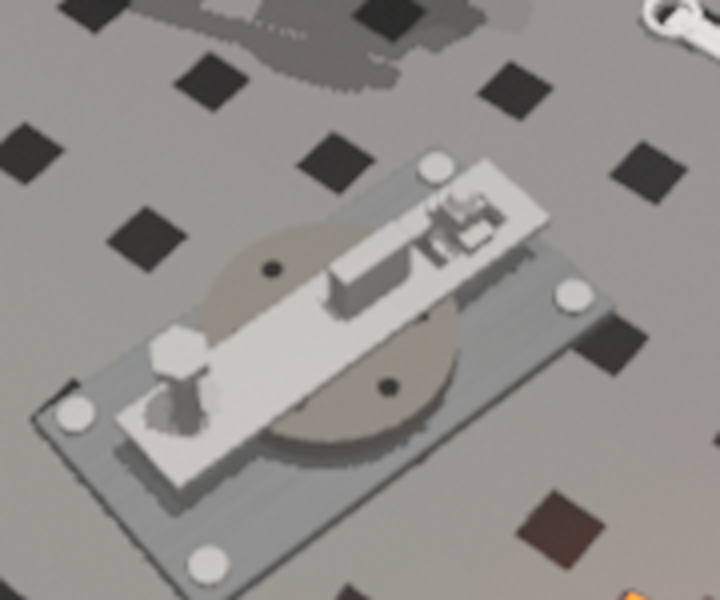

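View pics/d16.png

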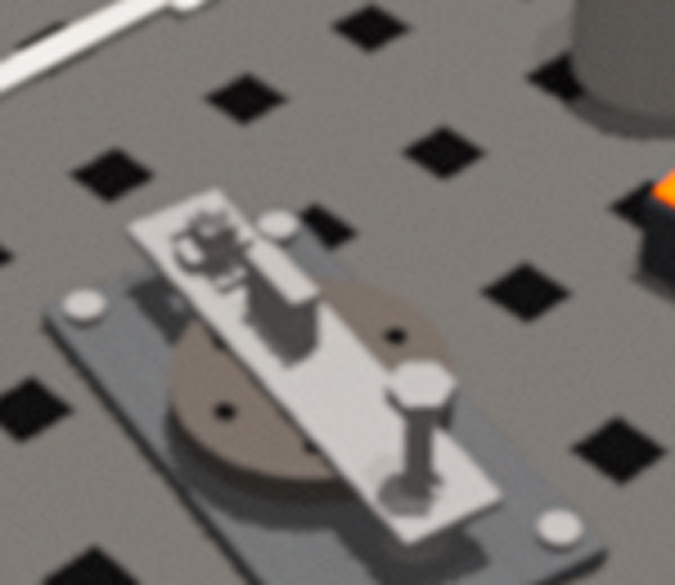

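The head now lies across the slot: the lit lobe in c16 is at (475,232) on the strap side. I'll set the crank down.

>>> move_arm:
  rows: "1 1 0 0 0; 1 1.8 0 0 0; 1 1.8 0 0 0; 1 1.6 0 0 0; 1 1 0 0 0; 1 0.5 0 0 0; 1 0.3 0 0 0; 1 0 0 0 0; 1 0 0 0 0"

```text
clock: 21.97
tool_pos: [430.9, 260.3, 226.6]
ee_rot: [0.703, -0.075, -0.703, -0.076]
contact_force: [0.1, 0.0, -5.0]
grip_width: 22.5
```

```bash
python3 -c "
from h import *
state()"
```

```text
t 21.97 tcp [430.9 260.3 226.6] grasp [431.  260.3  71.6] yawY -1.785 q [0.31 0.49 1.76 0.   0.89 2.1 ] F [ 0.1  0.  -5. ] w 22.5
```

>>> move_arm:
  rows: "1 0.15 0 0 0; 1 0.15 0 0 0; 1 0.1 0 0 0; 1 0 0 0 0; 1 0 0 0 0"

```text
clock: 22.38
tool_pos: [430.8, 260.3, 222.8]
ee_rot: [0.704, -0.075, -0.703, -0.076]
contact_force: [-1.4, -0.2, 5.1]
grip_width: 22.7
```

```bash
python3 -c "
from h import *
state()"
```

```text
t 22.38 tcp [430.8 260.3 222.8] grasp [431.  260.4  67.8] yawY -1.785 q [ 0.31  0.49  1.77 -0.    0.88  2.1 ] F [-1.4 -0.2  5.1] w 22.7
```

Down on the bench: the force changed from -5 to +5 N at a grasp height of 67.8 mm. I'll release and retreat.

>>> move_arm:
  rows: "0.5 0 0 0 0; 0.2 0 0 0 0; -0.2 0 0 0 0; -0.2 0 0 0 0; -0.2 0 0 0 0; -0.2 0 0 0 0"

```text
clock: 22.88
tool_pos: [430.6, 260.2, 221.9]
ee_rot: [-0.703, 0.076, 0.703, 0.076]
contact_force: [-0.3, 0.2, -0.9]
grip_width: 51.2
```

>>> move_arm:
  rows: "-0.2 -1 0 0 0; -0.2 -2 0 0 0; -0.5 -3 0 0 0; -1 -4 0 0 0; -1 -4 0 0 0; -1 -2 0 0 0; -1 0 0 0 0; -1 0 0 0 0"

```text
clock: 23.55
tool_pos: [430.4, 260.1, 383.2]
ee_rot: [0.704, -0.075, -0.702, -0.076]
contact_force: [-0.4, 0.2, -0.3]
grip_width: 85.6
```

```bash
python3 t.py 17; cd pics; python3 -c "
import sys; sys.path.insert(0,'..')
from h import *
crop('scene17.png',280,100,130,150,4,'c17.png');crop('side17.png',150,140,150,130,4.5,'d17.png')"
```

```text
t 23.55 tcp [430.4 260.1 383.2] grasp [430.7 260.3 228.2] yawY -1.785 q [0.31 0.28 1.6  0.   1.26 2.1 ] F [-0.4  0.2 -0.3] w 85.6
shift cm [ 10.93  11.05 -12.67]
turn 1.541 or -1.6
```

View pics/scene17.png

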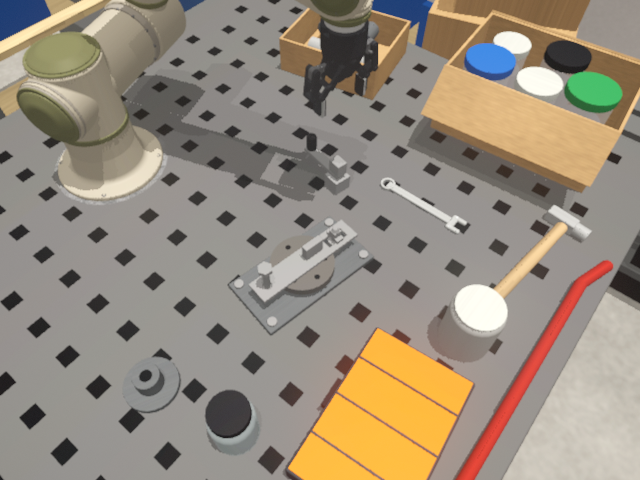

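View pics/side17.png

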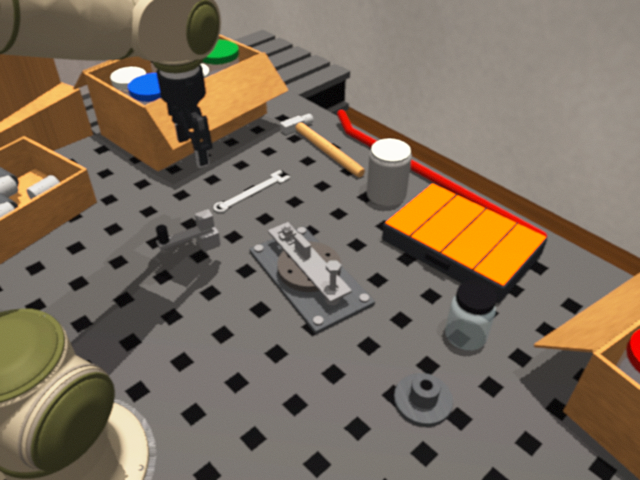

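View pics/w17.png

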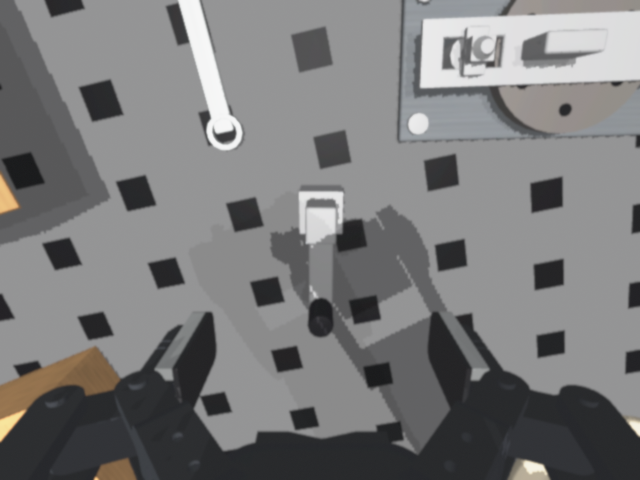

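```bash
python3 -c "
from h import *
crop('pics/w17.png',400,0,150,100,5,'pics/w17c.png')"
```

```text
(no output)
```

View pics/w17c.png

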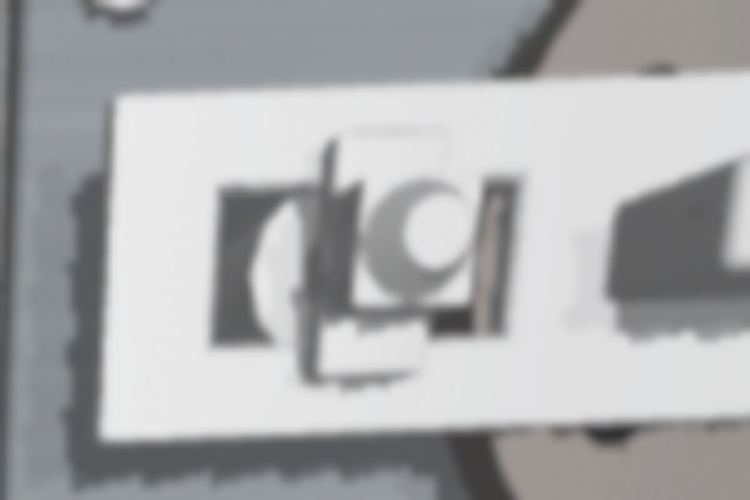

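```bash
python3 -c "
from bench import arm
from h import *
for n,p in [('grip76',(321,222)),('knob80',(320,322))]: print(n,wplane(p,76 if n=='grip76' else 80).round(1))
state()
print(arm.job_done())"
```

```text
grip76 [433.4 258.5  76. ]
knob80 [350.5 277.5  80. ]
t 23.70 tcp [430.4 260.1 380.9] grasp [430.1 260.  225.9] yawY -1.785 q [0.31 0.28 1.6  0.   1.26 2.1 ] F [ 0.5 -0.5 -0.4] w 85.4
the job is handed in; nothing more can be done
None
```

The job is done and handed in at about 24 s of the 72 s allowed; no verdict was reported.

- **Strap:** I lifted it 40 mm by its grip, swung it 0.61 rad about the pivot bolt and lowered it over the quarter-turn bolt. The last pictures show it flat with the bolt through its slot.
- **Bolt:** I fitted the crank on the square, with its underside about 55 mm above the bench by the tool's height. I turned it clockwise until the torque rose from 0.11 to 0.36 N m, well above the 0.12 N m friction, which I took as the stop. The last wrist picture shows the oblong head across the slot. Its edge looked about 0.08 rad off square to the strap, on the far side rather than short, so I put that down to perspective. I did not measure the bolt angle directly.
- **Crank:** I set it down upright on the bench at about (431, 260) mm, clear of the carrier. The force on the tool reversed at the same height at which I had gripped it on the bench. The grip-top-to-knob distance measured 85 mm against 87 mm, which agrees with it standing upright.
- **Bystanders:** the jar, faceplate and wrench show no visible movement in the last scene picture. The gripper is open and about 150 mm above the crank, touching nothing.

Camera measurements disagreed by 1 to 3 mm between views.

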